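Shut the bar mould and lock it with the flat screwdriver

TASK

Push the sliding cover of the balm-bar mould fully home, then take the flat screwdriver from its wooden stand, let its blade drop into the slot of the mould's turn-lock and turn the lock clockwise to its stop, so that its tongue lies straight across behind the cover. Turn the lock only with the screwdriver, not with the fingers, and afterwards stand the screwdriver back upright in its stand, blade down. Leave the jars, pots, jug and tin around it where they are.

Things in the scene. Friction and masses are not known exactly. Their poses are not given: they have to be found in the camera images.
- mould: Aluminium bar mould fixed to the bench, a frame 230 mm (its x) by 124 mm (its y), 42 mm high; origin at the centre of that frame's underside, z up. The steel cover slides along x between the two side walls. A pad on its +y side (76 x 60 mm, 46 mm high) carries the turn-lock.
- cover (a joint): Slide of the cover, m: 0 = fully home (hard stop); it grows as the cover opens towards the mould's +x, up to 0.085. Friction about 3 N; it stays where it is left.
- lip (a point): Moves with the cover: middle of the outer (+x side) face of the cover's upright lip, the wall to push against towards the mould's -x. The lip is a steel strip 101 mm long (along the mould's y), 8 mm thick, from 39 to 75 mm above the bench; this point is 62 mm above the bench. Behind it, on the mould's +x side, the mould's floor is only 22 mm high between the side walls.
- lock (a joint): Angle of the turn-lock, rad: grows as it is turned clockwise seen from above; stop at 1.9, where the tongue points along the mould's -y, straight across behind the home cover's lip. At the starts it lies between 0.4 and 0.85. Friction torque about 0.12 N m; it stays where it is left.
- slot (a point): Centre of the slot's mouth, on the lock's axis at the head's top, 70 mm above the bench; it turns with the lock: x along the slot and towards the tongue's tip, z up. The lock's round steel head is 52 mm in diameter; its straight tongue, 16 mm wide, in line with the slot, reaches 60 mm from the axis along +x, 48 to 58 mm above the bench. The slot is 7 mm wide, about 42 mm long and 12 mm deep.
- driver: Big flat screwdriver, 144 mm long, 180 g, standing blade down in its stand. Origin at the centre of the blade's end, z along it towards the handle, x along the blade's width. Blade 26 mm wide (x) and 4 mm thick (y), 3 mm over the last 6 mm; round guard 42 mm across from 60 to 68 mm above the blade's end; black square handle 28 x 28 mm with its flats facing x and y, from 68 to 144 mm above the blade's end. Grip it across two flats, about 108 mm above the blade's end.
- stand: Wooden block 84 x 84 mm, 70 mm high, fixed to the bench; origin at the centre of its underside, z up. In its top a socket 34 mm (its x) by 12 mm (its y), 64 mm deep, at the centre; the driver stands in it with its guard resting on the top, blade along the block's x (either way round), the blade's end 10 mm above the bench.
- jug: Glass measuring jug, 104 mm across, 110 mm high; origin at its underside.
- amber_jar: Open amber glass jar, 62 mm across, 44 mm high; origin at its underside.
- flake_jar: Glass jar of wax flakes with a dark lid, 82 mm across, 126 mm high; origin at its underside.
- dropper: Amber bottle with a white cap, 34 mm across, 84 mm high; origin at its underside.
- pot_a: Clear balm pot with a white lid, 62 mm across, 38 mm high; origin at its underside.
- pot_b: Another such balm pot; origin at its underside.
- tin: Flat aluminium tin, 84 mm across, 25 mm high; origin at its underside.
Mind the look-alikes: they are no part of the job. Leave any blue or purple look-alike of the driver alone.

How it is judged:
By the outcome, as a careful person would: the job done as asked, in the order asked, and still so for the second after the job is handed in, with the robot touching nothing.
It also fails if it takes over 66 s, if anything falls off the work surface, if the arm or the gripper's body presses on something with over 40 N, if the wrist force passes 120 N, or if a joint passes its speed limit or range.

ROBOT

A 7-joint arm with a two-finger parallel gripper is mounted at the origin on the work surface. World frame = base frame: x ahead of the robot, y to its left, z up, the work surface at z = 0. Lengths are in m, angles in rad, forces in N, time in s.
With the tool pointing down it reaches from about 0.35 to 0.9 m from the base axis. Payload 8.1 kg.
Tool frame: the origin (TCP) lies at the very end of the fingers, on their centre line; the grasp point (between the pads) lies 19 mm behind it (grip_point_offset is the distance from the TCP to the grasp point, in m); z points along the fingers, x is the direction in which the jaws open and shut, and the axes are right-handed (so a half turn about z gives the same grasp; the last joint's range is limited). The gripper opens to 92 mm and grips with 3 to 60 N. Pads are 19 mm wide; open, the fingers measure 130 mm over their backs; the gripper's body (75 mm by 190 mm) begins 47 mm behind the grasp point.
Start: joints at [1.17, 0.434, 0.025, 1.573, -0.012, 1.134, -0.075], TCP at [0.183, -0.598, 0.194] pointing down, gripper open.
Joint ranges: [-2.62, 2.62], [-0.44, 2.09], [-1.27, 1.32], [0.08, 2.57], [-1.32, 4.46], [0.12, 2], [-2.74, 2.74]. Speed limits (rad/s): [2.22, 2.22, 3.01, 3.01, 3.14, 3.14, 3.14].

INTERFACE

Orientations are given as a rotation vector (axis times angle).
In Python, from cell import observe, get_image, camera_model, sign_off, grip_point_offset gives the robot as it stands.
- The arm moves only by the tool play_rows, never from a script. Its argument "rows" is a list of rows, each a list of 7 numbers: the shift along the tool's x, y, z as a fraction of full scale, then the turn, a rotation vector about the tool's x, y, z as a fraction of full scale, then the closure, from -1 (fully open) to 1 (shut). A call has 1 to 5 rows; each row shifts and turns the pose as measured when the row begins, along the tool's axes as they then stand; what a row does not reach is not made up. Full scale, the value 1, is 0.15 m for a shift and 0.5 rad for a turn. A row lasts 1/10 s, in which the tool goes at most 50 mm and 8.59 degrees, less where a joint would pass 70% of its speed; a pose out of reach is approached as far as the arm can. A call with a number of a shift or a turn outside -1 to 1 is refused whole. A call with a gripper value outside its range is refused whole. The fingers move at their own pace and stop on an object; "force" is the grip in N (left out, the last holds). Time passes only in rows, so rows that do not move let the fingers close. It gives the time, the measured TCP pose, the force and the opening at its end, in the units of the state.
- observe(): the state, without advancing time (a new reading comes with each control period).
- get_image(name): name is "scene" or "top" or "wrist"; returns the picture (420x560x3 uint8, blue, green, red); there is no depth.
- camera_model(name): a dict with "K" (3x3 intrinsics, pixels), "R" (3x3) and "t" (3): a world point X has camera coordinates R X + t. Camera axes: x right, y down, z forward; pixel columns grow to the right and rows downward; lengths in m; the calibration is good to about 2 mm. A picture is of the moment at which its call begins: read the wrist's pose just before it. camera_model takes no time and is no camera call; for the wrist camera it gives the pose at the moment of the call.
- sign_off(): hands the job in, once; it reports no verdict.
The state is a dict: "clock": time; "joints": joint angles; "dq": joint speeds; "joint_efforts": joint torques, N m; "position": TCP position; "ee_rot": TCP orientation; "force": force on the tool from outside, world axes, zero at the start; "ft_torque": the same for the moment, N m; "width": opening from 0.0 (shut) to 1.0 (fully open).
Only numpy, scipy, OpenCV 4.12 (cv2) and the standard library are available. Lean on these libraries where they do the work, as an engineer would, in place of code of your own. Each camera call takes 0.05 s, during which the arm holds its last target.

## Working session

There is one attempt and no reset: what is moved stays moved. The work goes in short steps, Python scripts to look and compute and a tool call to move; the robot and the scene stay as the last step left them, time stands still between calls to the robot, and variables do not carry over. Pictures are saved under pics/ and viewed, and the job is handed in when it is done.

Besides the shell and the picture viewer there is one more tool, called after "Request:" in YAML: its name, and indented under it one key for each argument. play_rows: Moves the arm, as the interface text tells. Its arguments: {"type":"object","properties":{"rows":{"type":"array","items":{"type":"array","items":{"type":"number"}}},"force":{"type":"number"}},"required":["rows"]}

```bash
mkdir -p pics; ls; python3 - <<'E'
from cell import *
import cv2
s=observe();print(s['clock'],s['position'],s['ee_rot'],s['width'],s['force'])
for n in ['scene','top','wrist']:
    im=get_image(n);cv2.imwrite(f'pics/{n}0.png',im)
    m=camera_model(n);print(n,m['K'].tolist() if hasattr(m['K'],'tolist') else m['K'],m['R'],m['t'])
print(grip_point_offset)
E
```

```text
pics
0.0 [ 0.18316398 -0.59696889  0.19354148] [-2.52565888e+00  1.86692784e+00  2.10473815e-03] 1.0007208142780593 [ 0.55553068  0.60739549 -0.76326365]
scene [[440.35609840784156, 0.0, 276.9384815793335], [0.0, 440.35609840784156, 209.09415768469995], [0.0, 0.0, 1.0]] [[-0.73598458  0.67698705 -0.00390318]
 [ 0.50361217  0.54362931 -0.67144766]
 [-0.45243949 -0.49614081 -0.7410417 ]] [ 0.398486   -0.23355587  1.34421178]
top [[481.16067059080746, 0.0, 279.5114749122882], [0.0, 481.16067059080746, 210.17597998696365], [0.0, 0.0, 1.0]] [[-2.41048342e-03 -9.99855520e-01  1.68264554e-02]
 [-9.94147327e-01  5.78675806e-04 -1.08031276e-01]
 [ 1.08005931e-01 -1.69883832e-02 -9.94005087e-01]] [0.00920201 0.57063631 1.15986426]
wrist [[331.48767865262926, 0.0, 282.3558502298548], [0.0, 331.48767865262926, 210.65463655386432], [0.0, 0.0, 1.0]] [[ 0.29329121 -0.95602047 -0.0022664 ]
 [-0.91588083 -0.28165519  0.28606407]
 [-0.27412145 -0.08182433 -0.95820781]] [-0.62498637 -0.03519839  0.39097281]
0.0188
```

View pics/top0.png

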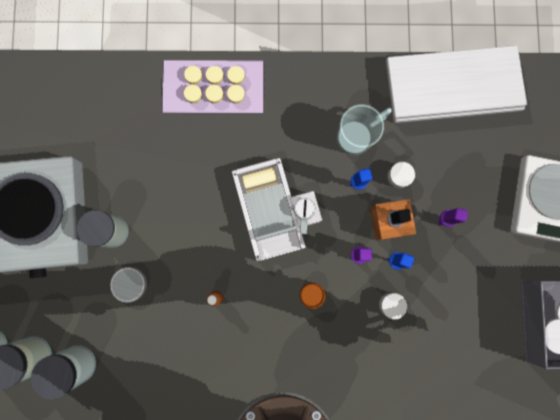

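View pics/scene0.png

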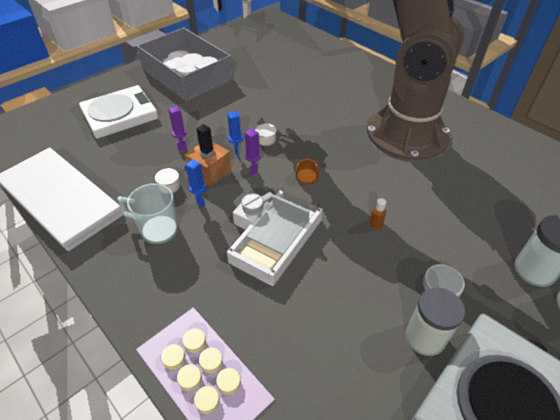

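View pics/wrist0.png

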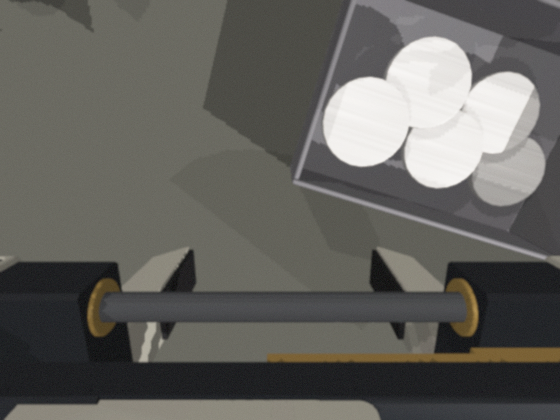

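```bash
python3 - <<'E'
import cv2
im=cv2.imread('pics/top0.png')
c=im[145:275,225:335];cv2.imwrite('pics/c1.png',cv2.resize(c,None,fx=4.6,fy=4.6,interpolation=cv2.INTER_CUBIC))
c=im[150:280,340:480];cv2.imwrite('pics/c2.png',cv2.resize(c,None,fx=4.6,fy=4.6,interpolation=cv2.INTER_CUBIC))
im=cv2.imread('pics/scene0.png')
c=im[90:290,160:340];cv2.imwrite('pics/c3.png',cv2.resize(c,None,fx=3,fy=3,interpolation=cv2.INTER_CUBIC))
E
```

```text
(no output)
```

View pics/c1.png

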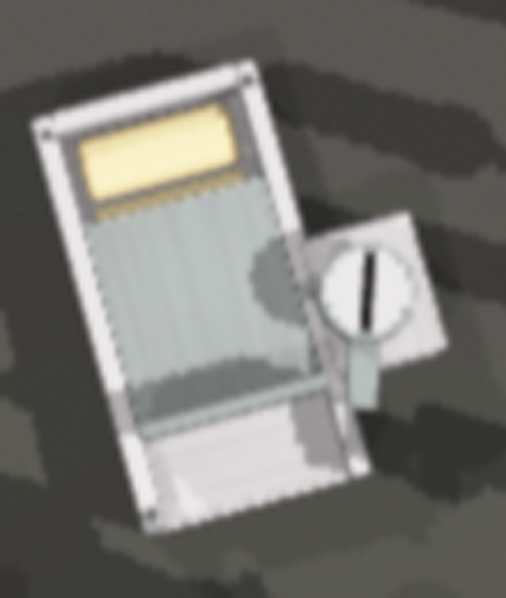

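View pics/c2.png

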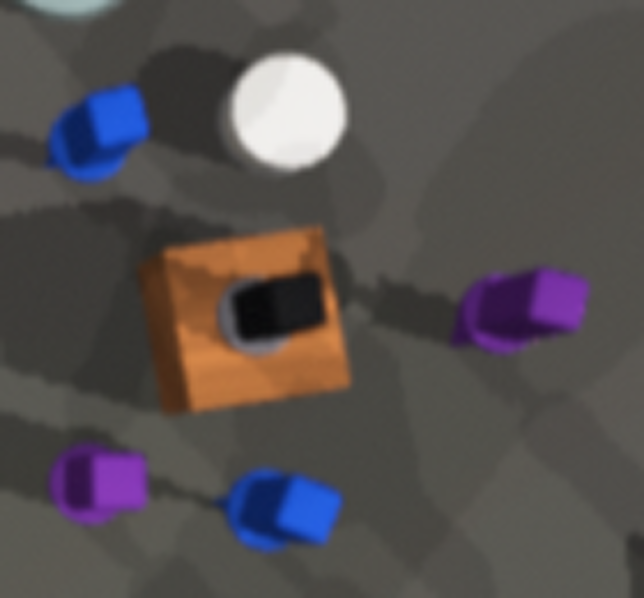

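View pics/c3.png

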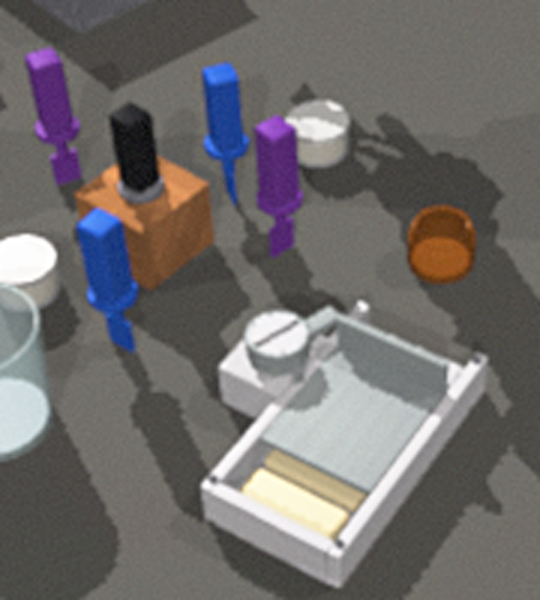

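```bash
cat > h.py <<'E'
import numpy as np
from cell import *
from scipy.spatial.transform import Rotation as Ro
def ray(name,uv,z,m=None):
    m=m or camera_model(name)
    K,R,t=[np.array(m[k]) for k in('K','R','t')]
    uv=np.atleast_2d(uv).astype(float)
    d=np.c_[uv,np.ones(len(uv))]@np.linalg.inv(K).T@R
    c=-R.T@t
    return c+d*((z-c[2])/d[:,2])[:,None]
def proj(name,P,m=None):
    m=m or camera_model(name)
    K,R,t=[np.array(m[k]) for k in('K','R','t')]
    q=(np.atleast_2d(P)@R.T+t)@K.T
    return q[:,:2]/q[:,2:]
E
python3 - <<'E'
from h import *
f=lambda a,o:np.array(a)/4.6+np.array(o)
np.set_printoptions(precision=4,suppress=True)
P=ray('top',f([(33,122),(257,62),(370,470),(148,533)],(225,145)),.042)
print('mould',P,P.mean(0)); 
for i in range(4): d=P[(i+1)%4]-P[i];print(np.linalg.norm(d),np.degrees(np.arctan2(d[1],d[0])))
S=ray('top',f([(370,252),(367,328)],(225,145)),.07);d=S[1]-S[0];print('slot',S,S.mean(0),np.linalg.norm(d),np.degrees(np.arctan2(d[1],d[0])))
H=ray('top',f([(320,292),(413,292),(367,243),(367,340)],(225,145)),.07);print('head',H,H.mean(0))
T=ray('top',f([(350,404),(378,408)],(225,145)),.058);print('tip',T,T.mean(0))
L=ray('top',f([(145,428),(325,374)],(225,145)),.075);print('lip top',L,L.mean(0))
P=ray('top',f([(163,247),(323,227),(350,385),(190,412)],(340,150)),.07)
print('stand',P,P.mean(0)); 
for i in range(4): d=P[(i+1)%4]-P[i];print(np.linalg.norm(d),np.degrees(np.arctan2(d[1],d[0])))
P=ray('top',f([(270,277),(320,272),(327,328),(280,335)],(340,150)),.154);print('drv top',P,P.mean(0))
P=ray('top',f([(118,110),(560,300),(125,480),(312,510)],(340,150)),.144);print('lookalikes',P)
E
```

```text
mould [[ 0.6655  0.1252  0.042 ]
 [ 0.6984  0.0049  0.042 ]
 [ 0.4788 -0.0543  0.042 ]
 [ 0.446   0.0629  0.042 ]] [0.5722 0.0347 0.042 ]
0.12475352994410853 -74.69674924376761
0.22741033506378253 -164.9141693433002
0.12178519721097503 105.65586356722183
0.2281679251435773 15.832524697466699
slot [[ 0.5915 -0.0533  0.07  ]
 [ 0.5516 -0.0514  0.07  ]] [ 0.5715 -0.0523  0.07  ] 0.039883576218473514 177.2844559591486
head [[ 0.5705 -0.0271  0.07  ]
 [ 0.5704 -0.0755  0.07  ]
 [ 0.5962 -0.0518  0.07  ]
 [ 0.5454 -0.0513  0.07  ]] [ 0.5706 -0.0514  0.07  ]
tip [[ 0.5128 -0.043   0.058 ]
 [ 0.5107 -0.0577  0.058 ]] [ 0.5118 -0.0503  0.058 ]
lip top [[ 0.4996  0.0637  0.075 ]
 [ 0.5273 -0.0291  0.075 ]] [0.5134 0.0173 0.075 ]
stand [[ 0.5819 -0.2217  0.07  ]
 [ 0.5925 -0.3061  0.07  ]
 [ 0.5096 -0.3175  0.07  ]
 [ 0.4957 -0.2337  0.07  ]] [ 0.5449 -0.2697  0.07  ]
0.0850208755929292 -82.88926020499282
0.08362223788553245 -172.1217525851963
0.08499170376513922 99.40693540618804
0.08702848326226244 7.9123456865367405
drv top [[ 0.557  -0.2549  0.154 ]
 [ 0.5594 -0.2793  0.154 ]
 [ 0.5322 -0.2819  0.154 ]
 [ 0.5289 -0.259   0.154 ]] [ 0.5444 -0.2688  0.154 ]
lookalikes [[ 0.6408 -0.1849  0.144 ]
 [ 0.5467 -0.3997  0.144 ]
 [ 0.4595 -0.1844  0.144 ]
 [ 0.4449 -0.2747  0.144 ]]
```

Request:
play_rows:
  rows:
    - [-0.24,-0.22,0,0,0,0,1]
    - [-0.24,-0.22,0,0,0,0,1]
    - [-0.24,-0.22,0,0,0,0,1]
    - [-0.24,-0.22,0,0,0,0,1]
    - [-0.24,-0.22,0,0,0,0,1]
  force: 20

```text
clock: 0.65
position: [0.2861, -0.3759, 0.1909]
ee_rot: [2.513, -1.881, -0.005]
force: [1.1, -0.2, 0.2]
width: 0.616
```

```bash
cat >> h.py <<'E'
C=np.array([.5722,.0347]);TH=np.radians(-164.6)
def M(x,y): # mould->world
    return C+np.array([np.cos(TH)*x-np.sin(TH)*y,np.sin(TH)*x+np.cos(TH)*y])
def go(target,xhead,n=1):
    """print per-row fractions; xhead: deg heading of tool x, tool down"""
    s=observe();R=Ro.from_rotvec(s['ee_rot']).as_matrix()
    a=np.radians(xhead);x=np.array([np.cos(a),np.sin(a),0]);z=np.array([0,0,-1.]);Rt=np.c_[x,np.cross(z,x),z]
    d=R.T@(np.array(target)-s['position']);w=Ro.from_matrix(R.T@Rt).as_rotvec()
    h=np.degrees(np.arctan2(R[1,0],R[0,0]))
    print('pos',s['position'].round(4),'head',h.round(2),'tilt',np.degrees(np.arccos(-R[2,2])).round(2),'t',s['clock'],'w',round(s['width'],3),'q',np.round(s['joints'],2),'F',np.round(s['force'],1))
    print('total mm',(d*1e3).round(1),'deg',np.degrees(w).round(2),'minrows',max(np.linalg.norm(d)/.05,np.degrees(np.linalg.norm(w))/8.59).__round__(2))
    print('per row',(d/.15/n).round(3),(w/.5/n).round(3))
E
python3 - <<'E'
from h import *
go([*M(.105,0),.194],-74.6,9)
E
```

```text
pos [ 0.2861 -0.3759  0.1909] head -73.62 tilt 0.24 t 0.65 w 0.616 q [ 0.87  0.2  -0.08  1.93  0.02  1.02 -0.5 ] F [ 1.1 -0.2  0.2]
total mm [-315.  -285.3   -3.8] deg [0.23 0.07 0.99] minrows 8.5
per row [-0.233 -0.211 -0.003] [0.001 0.    0.004]
```

Request:
play_rows:
  rows:
    - [-0.233,-0.211,0,0,0,0.004,1]
    - [-0.233,-0.211,0,0,0,0.004,1]
    - [-0.233,-0.211,0,0,0,0.004,1]
    - [-0.233,-0.211,0,0,0,0.004,1]
    - [-0.233,-0.211,0,0,0,0.004,1]

```text
clock: 1.15
position: [0.3913, -0.1546, 0.1907]
ee_rot: [2.502, -1.894, -0.003]
force: [1.5, -0.9, 0.4]
width: 0.179
```

Request:
play_rows:
  rows:
    - [-0.233,-0.211,0,0,0,0.004,1]
    - [-0.233,-0.211,0,0,0,0.004,1]
    - [-0.233,-0.211,0,0,0,0.004,1]
    - [0,0,0,0,0,0,1]

```text
clock: 1.55
position: [0.4578, -0.0159, 0.191]
ee_rot: [-2.506, 1.894, 0.001]
force: [-1.3, -0.0, 0.3]
width: 0.002
```

```bash
python3 - <<'E'
from h import *
go([*M(.105,0),.10],-74.6,1)
E
```

```text
pos [ 0.4578 -0.0159  0.191 ] head -74.17 tilt 0.05 t 1.55 w 0.002 q [ 0.27  0.2  -0.4   1.94  0.09  1.02 -1.47] F [-1.3 -0.   0.3]
total mm [-18.2 -18.9  91. ] deg [0.   0.05 0.43] minrows 1.89
per row [-0.121 -0.126  0.607] [0.    0.002 0.015]
```

Request:
play_rows:
  rows:
    - [-0.06,-0.063,0.2,0,0,0,1]
    - [-0.06,-0.063,0.3,0,0,0,1]
    - [0,0,0.2,0,0,0,1]
    - [0,0,0.15,0,0,0,1]
    - [0,0,0.07,0,0,0,1]

```text
clock: 2.05
position: [0.4742, 0.0085, 0.0503]
ee_rot: [-2.506, 1.887, -0.006]
force: [0.4, -0.4, -0.2]
width: 0.002
```

```bash
python3 - <<'E'
from h import *
import cv2
go([*M(.065,0),.052],-74.6,1)
for n in ['top','wrist','scene']: cv2.imwrite(f'pics/{n}1.png',get_image(n))
E
```

```text
pos [0.4742 0.0085 0.0503] head -73.95 tilt 0.31 t 2.05 w 0.002 q [ 0.16  0.41 -0.37  2.08  0.23  0.69 -1.65] F [ 0.4 -0.4 -0.2]
total mm [  1.2 -36.5  -1.5] deg [-0.31 -0.02  0.65] minrows 0.73
per row [ 0.008 -0.243 -0.01 ] [-0.011 -0.001  0.023]
```

View pics/wrist1.png

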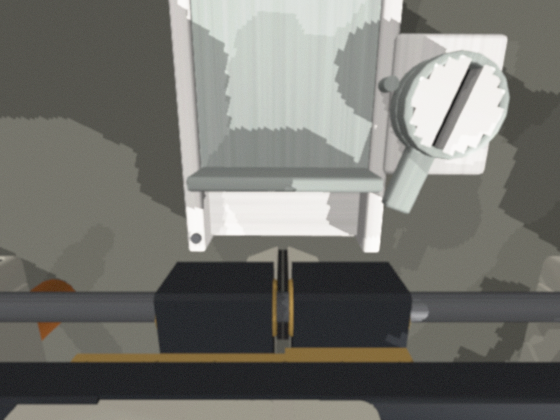

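View pics/scene1.png

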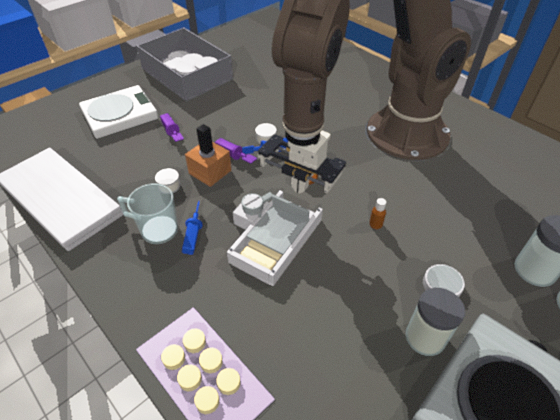

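Request:
play_rows:
  rows:
    - [0.004,-0.1,0,-0.01,0,0.02,1]
    - [0,-0.1,0,0,0,0,1]
    - [0,-0.1,0,0,0,0,1]
    - [0,-0.1,0,0,0,0,1]

```text
clock: 2.6
position: [0.5367, 0.0224, 0.0588]
ee_rot: [-2.493, 1.904, -0.013]
force: [0.0, -0.7, -0.5]
width: 0.005
```

Request:
play_rows:
  rows:
    - [0,-0.06,0,0,0,0,1]
    - [0,-0.06,0,0,0,0,1]

```text
clock: 2.8
position: [0.5572, 0.0272, 0.062]
ee_rot: [-2.49, 1.904, -0.018]
force: [-0.1, 0.4, -0.0]
width: -0.001
```

```bash
python3 - <<'E'
from h import *
import cv2
go([*M(.026,0),.052],-74.6,1)
for n in ['top','wrist','scene'][1:2]: cv2.imwrite(f'pics/{n}2.png',get_image(n))
E
```

```text
pos [0.5572 0.0272 0.062 ] head -74.8 tilt 0.78 t 2.8 w -0.001 q [ 0.11  0.49 -0.35  1.88  0.24  0.8  -1.67] F [-0.1  0.4 -0. ]
total mm [-3.2  9.7  9.8] deg [-0.74 -0.27 -0.2 ] minrows 0.28
per row [-0.022  0.065  0.065] [-0.026 -0.009 -0.007]
```

View pics/wrist2.png

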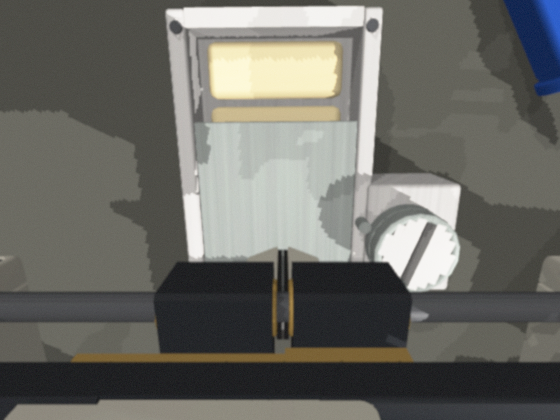

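```bash
python3 - <<'E'
from h import *
import cv2
P=ray('wrist',[(195,122),(357,122),(200,38),(352,38),(178,12),(378,12)],.040)[:,:2]
R=np.array([[np.cos(TH),np.sin(TH)],[-np.sin(TH),np.cos(TH)]])
print((P-C)@R.T)
im=get_image('top');cv2.imwrite('pics/top2.png',im)
c=im[145:275,225:335];cv2.imwrite('pics/c4.png',cv2.resize(c,None,fx=4.6,fy=4.6,interpolation=cv2.INTER_CUBIC))
im=get_image('scene');c=im[90:290,160:340];cv2.imwrite('pics/c5.png',cv2.resize(c,None,fx=3,fy=3,interpolation=cv2.INTER_CUBIC))
f=lambda a,o:np.array(a)/4.6+np.array(o)
P=ray('top',f([(95,215),(260,175),(145,433),(325,379)],(225,145)),.04)[:,:2]
print((P-C)@R.T)
E
```

```text
[[-0.05798456 -0.04990754]
 [-0.05764589  0.05059728]
 [-0.10514192 -0.04347188]
 [-0.10491086  0.04494889]
 [-0.1186027  -0.05505674]
 [-0.11832899  0.05908768]]
[[-0.05678776 -0.04357845]
 [-0.0542361   0.04743289]
 [ 0.06289585 -0.04846405]
 [ 0.06075642  0.05131053]]
```

View pics/c4.png

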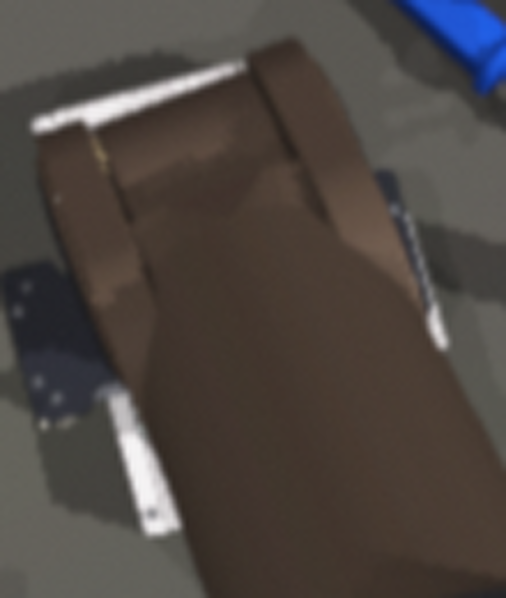

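View pics/c5.png

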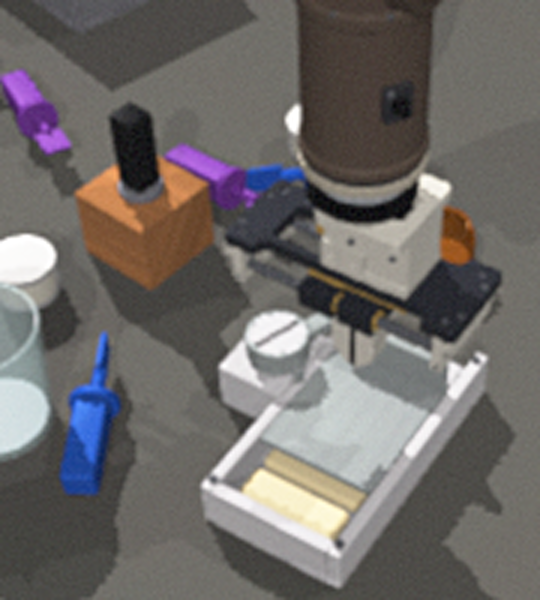

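```bash
python3 - <<'E'
from h import *
import cv2
im=cv2.imread('pics/scene1.png')
im=get_image('scene')
s=observe();p=s['position']
cr=lambda q:tuple(int(v) for v in (np.array(q)-[200,140])*5)
big=cv2.resize(im[140:280,200:340],None,fx=5,fy=5,interpolation=cv2.INTER_CUBIC)
def dot(P,c):
    q=proj('scene',P)[0];cv2.circle(big,cr(q),3,c,-1)
dot(p,(0,0,255))
for x,y in [(.065,-.05),(.065,.05)]:
  for z in (.039,.075): dot([*M(x,y),z],(0,255,0))
for x in(-.115,.115):
  for y in(-.062,.062): dot([*M(x,y),.042],(255,0,0))
cv2.imwrite('pics/o1.png',big[:600])
print(p)
E
```

```text
[0.55584206 0.02715155 0.06089043]
```

View pics/o1.png

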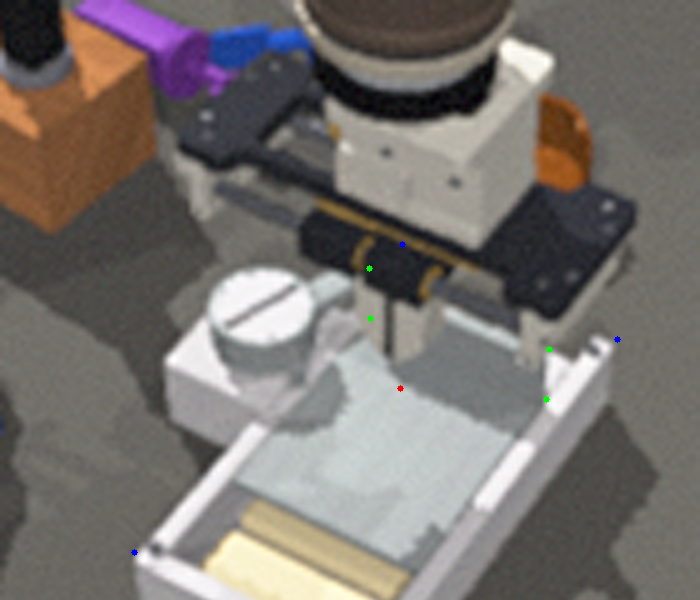

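```bash
python3 - <<'E'
from h import *
import cv2
im=cv2.imread('pics/scene1.png')
big=cv2.resize(im[100:240,220:380],None,fx=5,fy=5,interpolation=cv2.INTER_CUBIC)
for P,c in [((.4742,.0085,.0503),(0,0,255)),((.4742,.0085,.0703),(0,255,255)),((.4742,.0085,.0903),(0,255,0))]:
    q=proj('scene',P)[0];cv2.circle(big,tuple(int(v) for v in (q-[220,100])*5),3,c,-1)
cv2.imwrite('pics/o2.png',big[:600])
m=camera_model('wrist');
s=observe();print(proj('wrist',s['position']),proj('top',s['position']))
im=get_image('wrist')
E
```

```text
[[281.06569101 244.16892933]] [[271.92986222 214.94438048]]
```

View pics/o2.png

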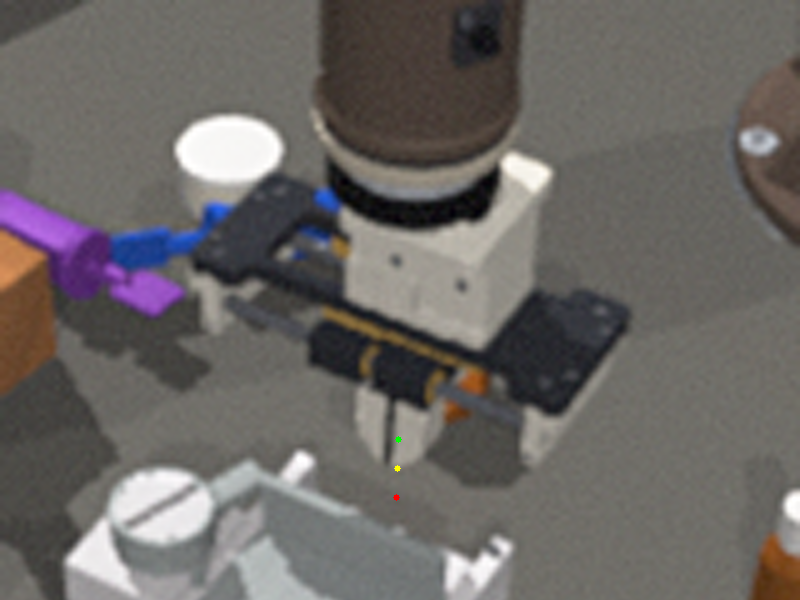

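```bash
python3 - <<'E'
from h import *
s=observe();m=camera_model('wrist');R=Ro.from_rotvec(s['ee_rot']).as_matrix();p=s['position']
for o in (0,-.0188,-.03,-.045):
    P=p+R@[0,0,o];print(o,'depth',(np.array(m['R'])@P+m['t'])[2],[proj('wrist',P+R@[dx,0,0])[0].round(1).tolist() for dx in(-.046,0,.046)])
    print([proj('wrist',P+R@[0,dx,0])[0].round(1).tolist() for dx in(-.0095,.0095)])
E
```

```text
0 depth 0.20394871571823006 [[206.2, 244.1], [281.0, 244.2], [355.8, 244.2]]
[[281.0, 229.6], [281.0, 258.3]]
-0.0188 depth 0.18593412891454822 [[198.8, 257.0], [280.8, 257.0], [362.8, 257.0]]
[[280.8, 241.2], [280.8, 272.3]]
-0.03 depth 0.175202034648525 [[193.7, 265.9], [280.7, 265.9], [367.8, 265.9]]
[[280.7, 249.3], [280.7, 282.0]]
-0.045 depth 0.16082869411367245 [[185.7, 279.6], [280.5, 279.7], [375.4, 279.7]]
[[280.5, 261.8], [280.6, 297.0]]
```

```bash
python3 - <<'E'
import cv2
im=cv2.imread('pics/wrist0.png');cv2.imwrite('pics/w0c.png',cv2.resize(im[230:360,80:480],None,fx=2,fy=2,interpolation=cv2.INTER_CUBIC))
im=cv2.imread('pics/wrist2.png');cv2.imwrite('pics/w2c.png',cv2.resize(im[230:360,180:400],None,fx=3.5,fy=3.5,interpolation=cv2.INTER_CUBIC))
E
```

```text
(no output)
```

View pics/w0c.png

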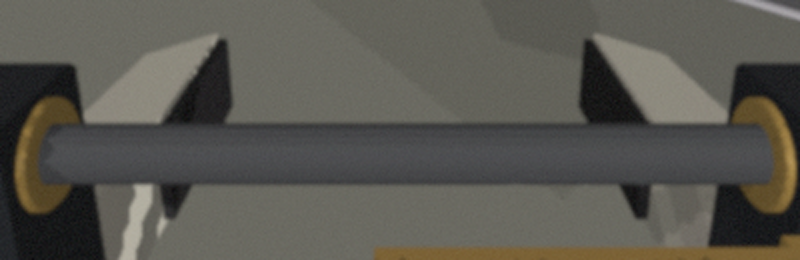

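View pics/w2c.png

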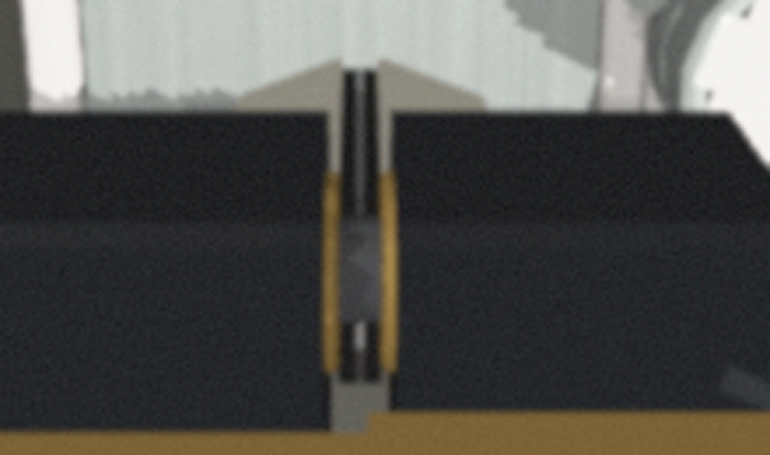

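Request:
play_rows:
  rows:
    - [0,0,-0.25,0,0,0,1]
    - [0,0.2,-0.05,-0.026,-0.009,0,1]
    - [0,0.3,0,0,0,0,1]
    - [0,0.12,0,0,0,0,1]
    - [0,0,0,0,0,0,1]

```text
clock: 3.55
position: [0.4585, 0.0011, 0.1061]
ee_rot: [2.492, -1.904, -0.007]
force: [0.6, 0.1, -0.0]
width: 0.004
```

```bash
python3 - <<'E'
from h import *
go([*M(.105,0),.03],-74.6,1)
E
```

```text
pos [0.4585 0.0011 0.1061] head -74.77 tilt 0.42 t 3.55 w 0.004 q [ 0.2   0.31 -0.4   2.04  0.16  0.83 -1.59] F [ 0.6  0.1 -0. ]
total mm [ -2.2 -14.1  76. ] deg [ 0.42  0.02 -0.17] minrows 1.55
per row [-0.015 -0.094  0.506] [ 0.015  0.001 -0.006]
```

Request:
play_rows:
  rows:
    - [-0.01,-0.03,0.2,0.01,0,0,1]
    - [0,-0.02,0.16,0,0,0,1]
    - [0,0,0.1,0,0,0,1]
    - [0,0,0.04,0,0,0,1]

```text
clock: 3.95
position: [0.468, 0.0044, 0.0305]
ee_rot: [-2.494, 1.908, -0.005]
force: [-0.3, 0.3, 0.6]
width: 0.005
```

```bash
python3 - <<'E'
from h import *
import cv2
go([*M(.105,0),.03],-74.6,1)
p=observe()['position']
im=get_image('scene')
big=cv2.resize(im[120:240,220:380],None,fx=5,fy=5,interpolation=cv2.INTER_CUBIC)
for dz,c in [(0,(0,0,255)),(.02,(0,255,255)),(.03,(0,255,0))]:
    q=proj('scene',p+[0,0,dz])[0];cv2.circle(big,tuple(int(v) for v in (q-[220,120])*5),3,c,-1)
cv2.imwrite('pics/o3.png',big)
E
```

```text
pos [0.468  0.0044 0.0305] head -74.85 tilt 0.19 t 3.95 w 0.005 q [ 0.15  0.43 -0.35  2.11  0.25  0.64 -1.68] F [-0.3  0.3  0.6]
total mm [-1.6 -3.5  0.5] deg [-0.17 -0.08 -0.25] minrows 0.08
per row [-0.011 -0.023  0.003] [-0.006 -0.003 -0.009]
```

View pics/o3.png

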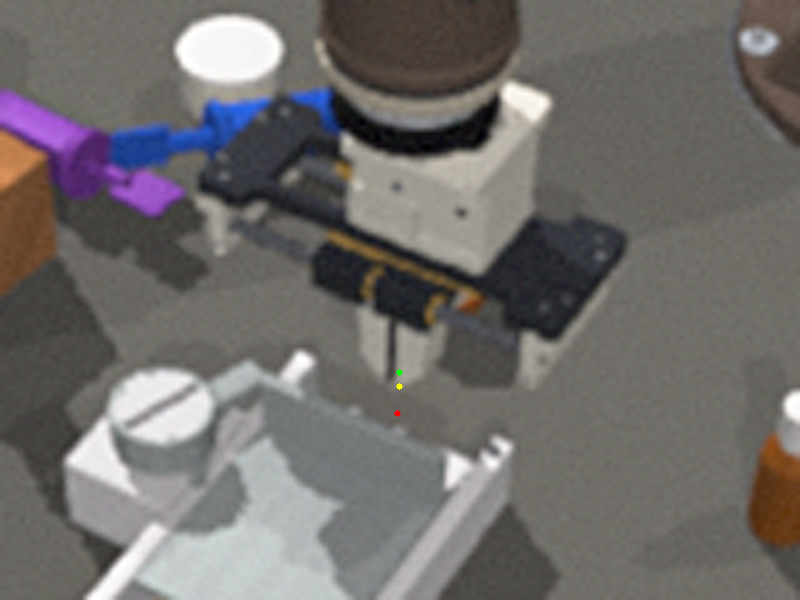

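Request:
play_rows:
  rows:
    - [-0.01,-0.08,0,0,0,0,1]
    - [0,-0.08,0,0,0,0,1]
    - [0,-0.08,0,0,0,0,1]

```text
clock: 4.3
position: [0.5043, 0.0159, 0.0314]
ee_rot: [-2.494, 1.909, -0.004]
force: [-3.5, -1.1, -1.6]
width: 0.006
```

```bash
python3 - <<'E'
from h import *
import cv2
go([*M(.065,0),.03],-74.6,1)
cv2.imwrite('pics/wrist3.png',get_image('wrist'))
E
```

```text
pos [0.5043 0.0159 0.0314] head -74.85 tilt 0.14 t 4.3 w 0.006 q [ 0.12  0.48 -0.35  2.02  0.25  0.68 -1.69] F [-3.5 -1.1 -1.6]
total mm [-0.2 -5.4  1.4] deg [-0.11 -0.09 -0.25] minrows 0.11
per row [-0.001 -0.036  0.009] [-0.004 -0.003 -0.009]
```

View pics/wrist3.png

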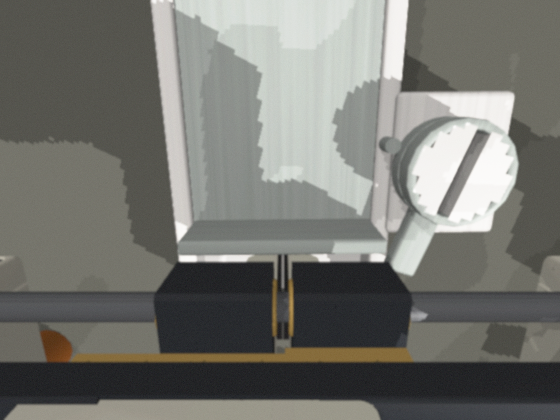

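Request:
play_rows:
  rows:
    - [0,-0.08,0,0,0,0,1]
    - [0,-0.08,0.005,0,0,0,1]
    - [0,-0.07,0.005,0,0,0,1]

```text
clock: 4.65
position: [0.5404, 0.0259, 0.0311]
ee_rot: [2.495, -1.909, 0.003]
force: [-4.2, -1.0, 2.4]
width: 0.005
```

Request:
play_rows:
  rows:
    - [0,-0.05,0.005,0,0,0,1]
    - [0,-0.04,0.005,0,0,0,1]

```text
clock: 4.85
position: [0.5503, 0.0285, 0.0294]
ee_rot: [2.489, -1.905, -0.004]
force: [-34.4, -8.6, 27.5]
width: 0.001
```

Request:
play_rows:
  rows:
    - [0,-0.035,0.005,0,0,0,1]

```text
clock: 4.95
position: [0.5497, 0.0282, 0.0278]
ee_rot: [2.481, -1.899, -0.014]
force: [-23.6, -5.4, 20.3]
width: 0.001
```

Request:
play_rows:
  rows:
    - [0,-0.035,0.005,0,0,0,1]

```text
clock: 5.05
position: [0.5492, 0.0278, 0.0263]
ee_rot: [2.474, -1.894, -0.024]
force: [-20.4, -4.9, 17.1]
width: 0.004
```

```bash
python3 - <<'E'
from h import *
import cv2
go([*M(.026,0),.03],-74.6,1)
cv2.imwrite('pics/wrist4.png',get_image('wrist'))
E
```

```text
pos [0.5492 0.0278 0.0263] head -74.88 tilt 1.74 t 5.05 w 0.004 q [ 0.09  0.55 -0.33  1.88  0.26  0.77 -1.7 ] F [-20.4  -4.9  17.1]
total mm [-0.5  2.1 -3.6] deg [ 1.72 -0.21 -0.28] minrows 0.2
per row [-0.003  0.014 -0.024] [ 0.06  -0.007 -0.01 ]
```

View pics/wrist4.png

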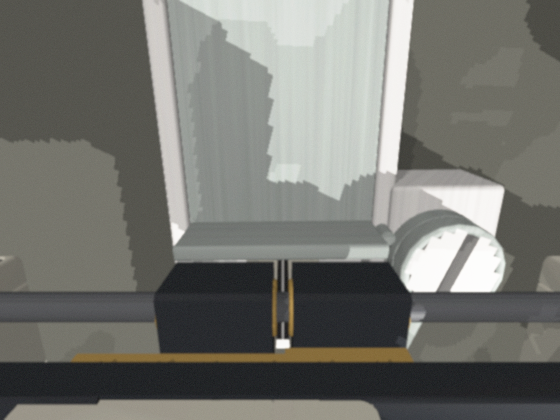

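Request:
play_rows:
  rows:
    - [0,0.08,-0.05,0.03,0,0,1]
    - [0,0.1,-0.2,0.03,0,0,1]
    - [0,0.05,-0.33,0,0,0,0.0]
    - [0,0.0,-0.33,0,0,0,-0.2]
    - [0.2,0.2,-0.15,0,0,0,-0.2]

```text
clock: 5.6
position: [0.497, -0.0128, 0.1885]
ee_rot: [-2.501, 1.9, -0.001]
force: [1.2, -0.8, -0.2]
width: 0.216
```

```bash
python3 - <<'E'
from h import *
import cv2
go([.545,-.269,.21],-82.3,6)
cv2.imwrite('pics/wrist5.png',get_image('wrist'))
im=get_image('scene');c=im[90:290,160:340];cv2.imwrite('pics/c6.png',cv2.resize(c,None,fx=3,fy=3,interpolation=cv2.INTER_CUBIC))
E
```

```text
pos [ 0.497  -0.0128  0.1885] head -74.44 tilt 0.03 t 5.6 w 0.216 q [ 0.24  0.27 -0.4   1.86  0.12  1.04 -1.5 ] F [ 1.2 -0.8 -0.2]
total mm [259.7  22.5 -21.4] deg [-0.03 -0.    7.86] minrows 5.23
per row [ 0.289  0.025 -0.024] [-0.    -0.     0.046]
```

View pics/wrist5.png

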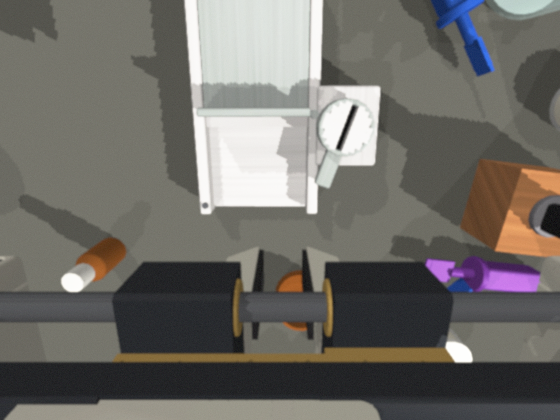

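View pics/c6.png

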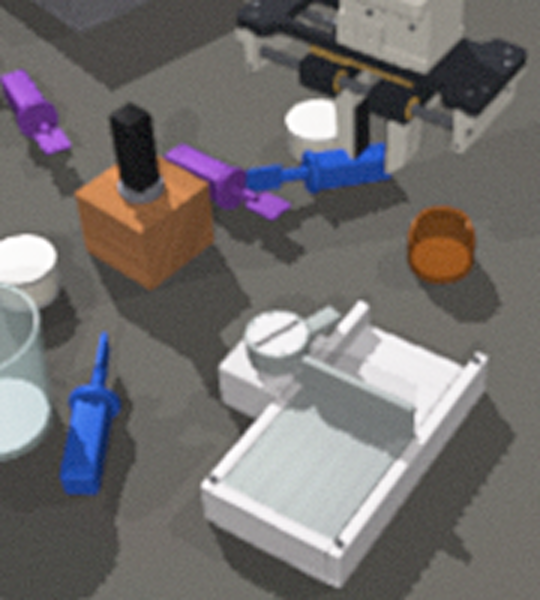

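```bash
python3 - <<'E'
import cv2
im=cv2.imread('pics/wrist5.png');cv2.imwrite('pics/w5c.png',cv2.resize(im[70:220,180:390],None,fx=3.8,fy=3.8,interpolation=cv2.INTER_CUBIC))
E
```

```text
(no output)
```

View pics/w5c.png

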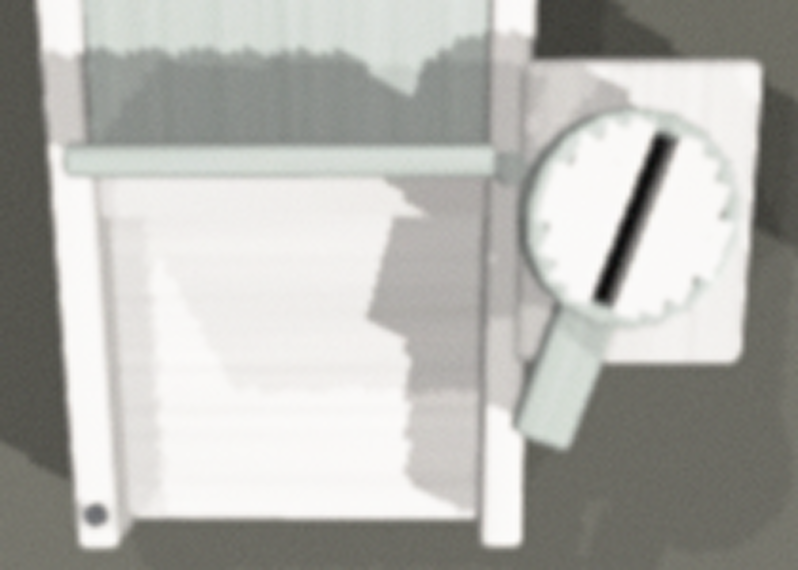

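```bash
python3 - <<'E'
from h import *
f=lambda a:np.array(a)/3.8+np.array((180,70))
np.set_printoptions(precision=4,suppress=True)
R=np.array([[np.cos(TH),np.sin(TH)],[-np.sin(TH),np.cos(TH)]])
for n,a,z in [('slot',[(666,135),(603,302)],.07),('headL/R',[(525,210),(738,210)],.07),('head T/B',[(632,108),(632,325)],.07),('tip',[(517,430),(570,447)],.058),('frame BL,BR',[(80,545),(523,545)],.042),('pad',[(762,62),(742,360)],.046),('lip',[(66,161),(494,161)],.075)]:
    P=ray('wrist',f(a),z);d=P[1]-P[0]
    print(n,P.mean(0),'mould',R@(P.mean(0)[:2]-C),np.linalg.norm(d),np.degrees(np.arctan2(d[1],d[0])))
E
```

```text
slot [ 0.5706 -0.0629  0.07  ] mould [0.0275 0.0937] 0.04047281149357417 176.48529982848277
headL/R [ 0.5726 -0.0617  0.07  ] mould [0.0252 0.093 ] 0.050376627671587945 -75.14058780286237
head T/B [ 0.5707 -0.0624  0.07  ] mould [0.0273 0.0932] 0.049955311406088346 -161.93096969185459
tip [ 0.5123 -0.0598  0.058 ] mould [0.0828 0.0752] 0.01458865925090056 -93.1113560175364
frame BL,BR [ 0.4632 -0.0064  0.042 ] mould [0.116  0.0107] 0.1232809466905668 -75.20624983909028
pad [ 0.5793 -0.0965  0.046 ] mould [0.028  0.1284] 0.07374476764358127 -164.31575891927866
lip [0.5622 0.0208 0.075 ] mould [0.0133 0.0108] 0.09827678248863049 -75.13179610822488
```

```bash
cat > seen.py <<'E'
from h import *
import cv2,pickle,sys
n=sys.argv[1]
s=observe();m=camera_model('wrist');im=get_image('wrist');print(s['clock'],s['position'],s['dq'].round(3))
cv2.imwrite(f'pics/{n}.png',im);pickle.dump((m,s),open(f'{n}.pkl','wb'))
s=observe();print(s['clock'],s['position'])
E
python3 seen.py w6; python3 - <<'E'
import cv2
im=cv2.imread('pics/w6.png');cv2.imwrite('pics/w6c.png',cv2.resize(im[70:220,180:390],None,fx=3.8,fy=3.8,interpolation=cv2.INTER_CUBIC))
E
```

```text
5.7 [ 0.49375855 -0.0219278   0.18762346] [-0.043  0.065 -0.03   0.031  0.007 -0.06  -0.085]
5.75 [ 0.49369341 -0.02005091  0.18590377]
```

View pics/w6c.png

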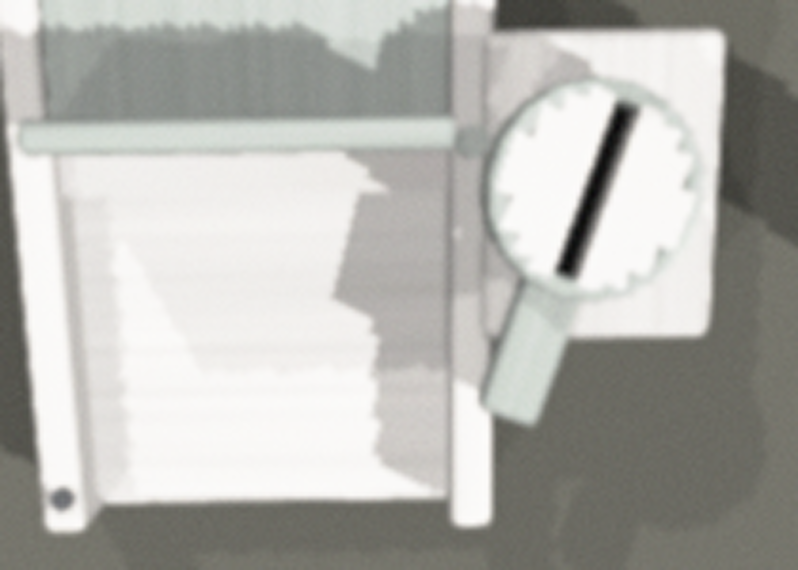

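```bash
python3 - <<'E'
from h import *
import pickle
m,s=pickle.load(open('w6.pkl','rb'))
f=lambda a:np.array(a)/3.8+np.array((180,70))
np.set_printoptions(precision=4,suppress=True)
R=np.array([[np.cos(TH),np.sin(TH)],[-np.sin(TH),np.cos(TH)]])
for n,a,z in [('slot',[(626,105),(567,275)],.07),('headL/R',[(486,187),(702,187)],.07),('head T/B',[(595,78),(595,298)],.07),('tip',[(482,403),(534,425)],.058),('frame BL,BR',[(45,528),(492,525)],.042),('pad',[(724,35),(706,335)],.046),('lip',[(20,137),(457,134)],.075)]:
    P=ray('wrist',f(a),z,m);d=P[1]-P[0]
    print(n,P.mean(0),'mould',R@(P.mean(0)[:2]-C),np.linalg.norm(d),np.degrees(np.arctan2(d[1],d[0])))
print([observe()['position'] for _ in range(4)])
E
```

```text
slot [ 0.5745 -0.0523  0.07  ] mould [0.0209 0.0845] 0.04043860310313318 177.53106772110246
headL/R [ 0.5753 -0.0515  0.07  ] mould [0.0199 0.084 ] 0.0508129698082412 -75.13643731205784
head T/B [ 0.5746 -0.052   0.07  ] mould [0.0207 0.0842] 0.049980021473537105 -162.41757145042652
tip [ 0.5162 -0.0491  0.058 ] mould [0.0763 0.0659] 0.014707782804073869 -98.16866687626957
frame BL,BR [0.4661 0.0037 0.042 ] mould [0.1105 0.0017] 0.12384012387337857 -74.80129613108495
pad [ 0.5829 -0.0853  0.046 ] mould [0.0215 0.1185] 0.07337625129364066 -164.40321421352556
lip [0.5652 0.0312 0.075 ] mould [0.0076 0.0015] 0.09978122876402211 -74.752201648313
[array([ 0.4937, -0.0201,  0.1859]), array([ 0.4937, -0.0201,  0.1859]), array([ 0.4937, -0.0201,  0.1859]), array([ 0.4937, -0.0201,  0.1859])]
```

```bash
python3 - <<'E'
from h import *
go([.545,-.269,.215],-74.5,6)
E
```

```text
pos [ 0.4937 -0.0201  0.1859] head -75.08 tilt 0.35 t 5.75 w 0.347 q [ 0.25  0.27 -0.39  1.87  0.12  1.04 -1.5 ] F [ 0.9  0.4 -1.3]
total mm [253.9  14.7 -28.1] deg [ 0.28 -0.21 -0.58] minrows 5.12
per row [ 0.282  0.016 -0.031] [ 0.002 -0.001 -0.003]
```

Request:
play_rows:
  rows:
    - [0.25,0.015,-0.1,0,0,0,-0.3]
    - [0.28,0.015,-0.09,0,0,0,-0.3]
    - [0.28,0.015,0,0,0,0,-0.3]
    - [0.28,0.015,0,0,0,0,-0.3]
    - [0.28,0.015,0,0,0,0,-0.3]

```text
clock: 6.25
position: [0.5426, -0.2181, 0.2152]
ee_rot: [2.505, -1.895, 0.004]
force: [2.1, 0.1, -0.2]
width: 0.649
```

Request:
play_rows:
  rows:
    - [0.15,0.01,0,0,0,-0.28,-0.3]
    - [0,0,0,0,0,-0.3,-0.3]
    - [0,0,0,0,0,-0.3,-0.3]
    - [0,0,0,0,0,-0.3,-0.3]
    - [0,0,0,0,0,-0.3,-0.3]

```text
clock: 6.75
position: [0.5514, -0.2482, 0.2092]
ee_rot: [3.022, -0.854, 0.003]
force: [0.9, -0.9, -0.0]
width: 0.651
```

Request:
play_rows:
  rows:
    - [0,0,0,0,0,-0.3,-0.3]
    - [0,0,0,0,0,-0.3,-0.3]
    - [0,0,0,0,0,-0.3,-0.3]
    - [0,0,0,0,0,-0.2,-0.3]
    - [0,0,0,0,0,0,-0.3]

```text
clock: 7.25
position: [0.5558, -0.2453, 0.2041]
ee_rot: [-3.139, -0.013, -0.003]
force: [1.0, -0.6, -0.4]
width: 0.653
```

```bash
python3 - <<'E'
from h import *
go([.545,-.269,.215],8,1)
E
python3 seen.py w7
```

```text
pos [ 0.5558 -0.2453  0.2041] head 0.46 tilt 0.2 t 7.25 w 0.653 q [ 0.71  0.46 -0.56  1.57  0.25  1.18  0.11] F [ 1.  -0.6 -0.4]
total mm [-11.   23.6 -10.9] deg [-0.16 -0.12 -7.54] minrows 0.88
per row [-0.073  0.157 -0.073] [-0.006 -0.004 -0.263]
7.25 [ 0.55578387 -0.24532634  0.2041466 ] [-0.013  0.014  0.007 -0.004 -0.007 -0.011 -0.062]
7.3 [ 0.55569339 -0.24523425  0.2041176 ]
```

View pics/w7.png

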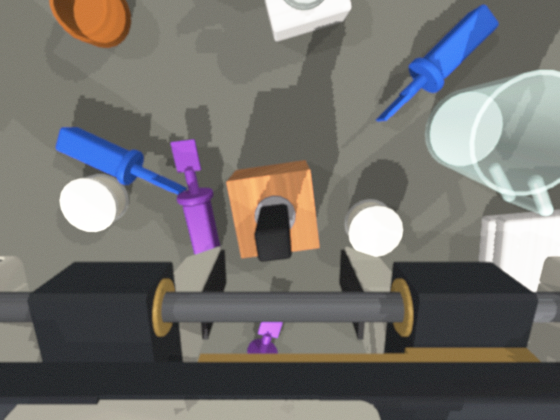

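```bash
python3 - <<'E'
import cv2
im=cv2.imread('pics/w7.png');cv2.imwrite('pics/w7c.png',cv2.resize(im[150:270,210:340],None,fx=4.8,fy=4.8,interpolation=cv2.INTER_CUBIC))
E
```

```text
(no output)
```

View pics/w7c.png

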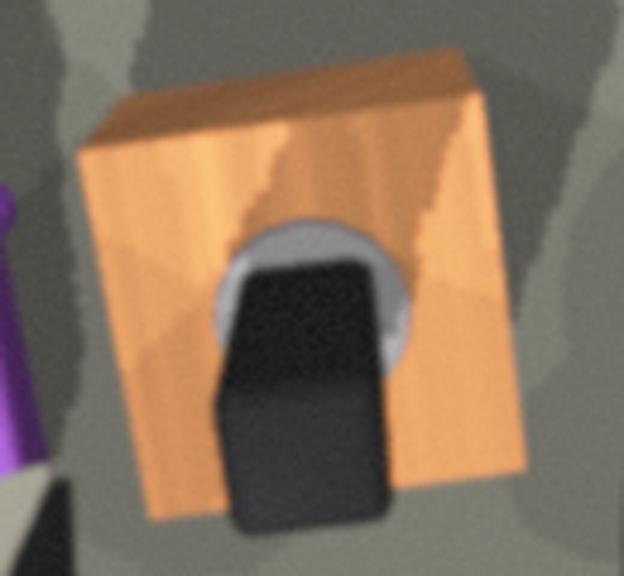

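```bash
python3 - <<'E'
from h import *
import pickle
np.set_printoptions(precision=4,suppress=True)
m,s=pickle.load(open('w7.pkl','rb'))
f=lambda a:np.array(a)/4.8+np.array((210,150))
for a,z in [([(78,155),(484,95),(526,468),(152,520)],.07),([(218,400),(380,382),(390,515),(238,535)],.154)]:
    P=ray('wrist',f(a),z,m);print(P.mean(0))
    for i in range(4): d=P[(i+1)%4]-P[i];print(np.linalg.norm(d),np.degrees(np.arctan2(d[1],d[0])))
P=ray('wrist',f([(215,308),(410,308)]),.078,m);print(P.mean(0),np.linalg.norm(P[1]-P[0]))
P=ray('wrist',f([(312,219)]),.078,m);print(P.mean(0)-[0,.021,0])
E
```

```text
[ 0.5492 -0.2702  0.07  ]
0.08465220893946557 8.915886118359431
0.08311053257454977 -81.79265382880652
0.08340698739049576 -171.037304942749
0.08317260314156354 99.06571811091248
[ 0.5503 -0.2683  0.154 ]
0.026145728394541105 7.132534835777322
0.023195927916782485 -85.16282812679964
0.025245418702166778 -171.44983377850312
0.02380189255844864 97.08202783723705
[ 0.5498 -0.266   0.078 ] 0.04048526595906533
[ 0.5497 -0.268   0.078 ]
```

```bash
python3 - <<'E'
from h import *
go([.5492,-.269,.204],8.3,1)
E
```

```text
pos [ 0.5557 -0.2452  0.2041] head 0.26 tilt 0.2 t 7.3 w 0.651 q [ 0.71  0.46 -0.56  1.57  0.25  1.18  0.11] F [-0.1  1.1 -0.1]
total mm [-6.6 23.7  0. ] deg [-0.17 -0.11 -8.04] minrows 0.94
per row [-0.044  0.158  0.   ] [-0.006 -0.004 -0.281]
```

Request:
play_rows:
  rows:
    - [-0.04,0.16,0,0,0,0,-0.3]
    - [0,0,0,0,0,-0.26,-0.3]
    - [0,0,0,0,0,0,-0.3]

```text
clock: 7.6
position: [0.5514, -0.2683, 0.2027]
ee_rot: [-3.13, -0.203, -0.004]
force: [-0.5, 0.4, -0.6]
width: 0.652
```

```bash
python3 - <<'E'
from h import *
go([.5492,-.269,.088],8.3,1)
E
```

```text
pos [ 0.5514 -0.2683  0.2027] head 7.43 tilt 0.3 t 7.6 w 0.652 q [ 0.76  0.48 -0.58  1.55  0.27  1.19  0.26] F [-0.5  0.4 -0.6]
total mm [ -2.6   0.9 114.7] deg [-0.25 -0.17 -0.87] minrows 2.3
per row [-0.017  0.006  0.765] [-0.009 -0.006 -0.03 ]
```

Request:
play_rows:
  rows:
    - [-0.015,0.005,0.15,0,0,-0.03,-0.3]
    - [0,0,0.2,0,0,0,-0.3]
    - [0,0,0.15,0,0,0,-0.3]
    - [0,0,0,0,0,0,-0.3]

```text
clock: 8.0
position: [0.5517, -0.2682, 0.1258]
ee_rot: [-3.132, -0.192, -0.009]
force: [-0.4, 0.6, 0.4]
width: 0.651
```

```bash
python3 - <<'E'
from h import *
go([.5492,-.269,.088],8.3,1)
import cv2
im=get_image('scene');c=im[80:230,140:320];cv2.imwrite('pics/c7.png',cv2.resize(c,None,fx=4,fy=4,interpolation=cv2.INTER_CUBIC))
E
python3 seen.py w8
```

```text
pos [ 0.5517 -0.2682  0.1258] head 7.02 tilt 0.41 t 8.0 w 0.651 q [ 0.75  0.54 -0.56  1.65  0.32  1.03  0.21] F [-0.4  0.6  0.4]
total mm [-2.8  0.7 37.8] deg [-0.21 -0.36 -1.28] minrows 0.76
per row [-0.019  0.004  0.252] [-0.007 -0.012 -0.045]
8.05 [ 0.55265848 -0.26822887  0.12745954] [ 0.006 -0.029 -0.02  -0.04  -0.005  0.023  0.035]
8.1 [ 0.55362018 -0.2685026   0.12892809]
```

View pics/w8.png

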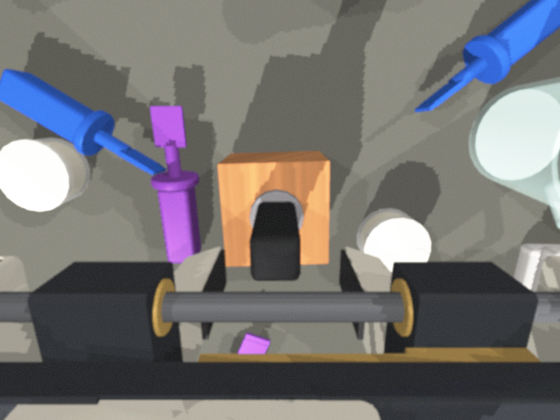

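View pics/c7.png

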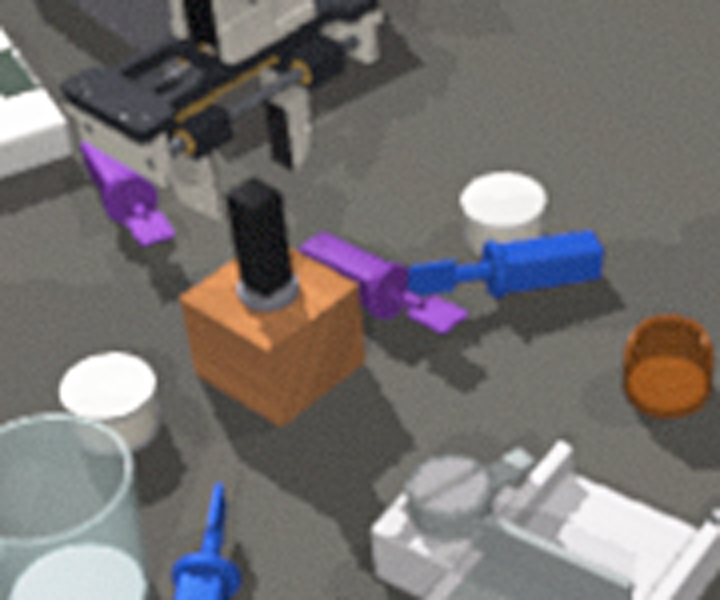

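```bash
python3 - <<'E'
from h import *
import pickle,cv2
m,s=pickle.load(open('w8.pkl','rb'))
R=Ro.from_rotvec(s['ee_rot']).as_matrix();p=s['position'];print(p)
for z in(.154,.149): print(proj('wrist',[.5495,-.2688,z],m), proj('wrist',p+R@[0,0,-(z-p[2])],m))
print(proj('scene',p),proj('scene',p+[0,0,.022]))
im=cv2.imread('pics/w8.png');cv2.imwrite('pics/w8c.png',cv2.resize(im[190:300,190:370],None,fx=4.4,fy=4.4,interpolation=cv2.INTER_CUBIC))
E
```

```text
[ 0.55265848 -0.26822887  0.12745954]
[[275.25906071 260.82850284]] [[280.83091646 260.63800497]]
[[275.3700103 256.9529431]] [[280.86779497 256.74246225]]
[[202.94398597 136.54468887]] [[201.82965563 129.65914926]]
```

View pics/w8c.png

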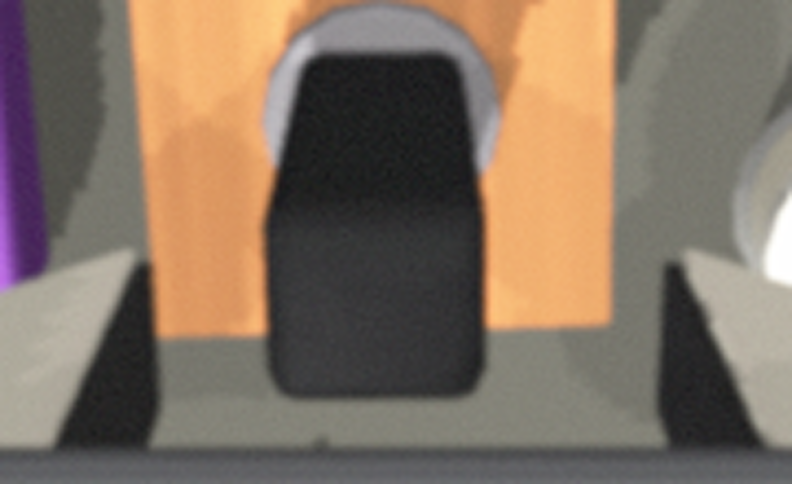

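Request:
play_rows:
  rows:
    - [-0.02,0.004,0.12,-0.008,-0.01,-0.04,-0.3]
    - [0,0,0.12,0,0,0,-0.3]
    - [0,0,0.08,0,0,0,-0.3]
    - [0,0,0,0,0,0,-0.3]

```text
clock: 8.5
position: [0.5562, -0.2702, 0.0862]
ee_rot: [3.127, 0.217, 0.022]
force: [-0.8, 0.0, 0.1]
width: 0.651
```

```bash
python3 - <<'E'
from h import *
go([.5495,-.269,.079],8.4,1)
E
python3 seen.py w9
```

```text
pos [ 0.5562 -0.2702  0.0862] head 7.93 tilt 0.9 t 8.5 w 0.651 q [ 0.73  0.58 -0.54  1.7   0.36  0.95  0.19] F [-0.8  0.   0.1]
total mm [-6.6 -2.2  7.1] deg [ 0.44 -0.79 -0.47] minrows 0.2
per row [-0.044 -0.014  0.047] [ 0.015 -0.027 -0.016]
8.5 [ 0.55618534 -0.27019346  0.08616426] [-0.001 -0.024 -0.007 -0.031 -0.013  0.019 -0.002]
8.55 [ 0.55684511 -0.27023232  0.08712036]
```

View pics/w9.png

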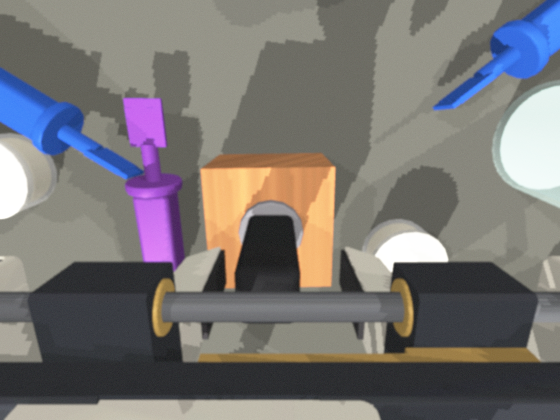

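Request:
play_rows:
  rows:
    - [-0.045,-0.014,0.03,0.015,-0.027,-0.016,-0.3]
    - [0,0,0.02,0,0,0,-0.3]
    - [0,0,0,0,0,0,-0.3]

```text
clock: 8.85
position: [0.551, -0.2695, 0.0817]
ee_rot: [3.132, 0.229, 0.005]
force: [-0.0, 0.8, 0.2]
width: 0.653
```

```bash
python3 - <<'E'
from h import *
go([.5495,-.269,.079],8.4,1)
E
```

```text
pos [ 0.551  -0.2695  0.0817] head 8.37 tilt 0.22 t 8.85 w 0.653 q [ 0.73  0.59 -0.54  1.7   0.36  0.95  0.2 ] F [-0.   0.8  0.2]
total mm [-1.4 -0.7  2.7] deg [ 0.11 -0.19 -0.03] minrows 0.06
per row [-0.009 -0.005  0.018] [ 0.004 -0.007 -0.001]
```

Good; close the jaws.

Request:
play_rows:
  rows:
    - [-0.009,-0.005,0.015,0.004,-0.007,0,0.3]
    - [0,0,0,0,0,0,0.6]
    - [0,0,0,0,0,0,1]
    - [0,0,0,0,0,0,1]
    - [0,0,0,0,0,0,1]
  force: 45

```text
clock: 9.35
position: [0.5496, -0.2692, 0.0799]
ee_rot: [3.133, 0.229, 0.0]
force: [0.3, -0.3, -1.9]
width: 0.303
```

```bash
python3 - <<'E'
from h import *
import cv2
go([.5495,-.269,.079],8.4,1)
im=get_image('scene');c=im[80:230,140:320];cv2.imwrite('pics/c8.png',cv2.resize(c,None,fx=4,fy=4,interpolation=cv2.INTER_CUBIC))
E
```

```text
pos [ 0.5496 -0.2692  0.0799] head 8.35 tilt 0.02 t 9.35 w 0.303 q [ 0.73  0.59 -0.54  1.7   0.36  0.95  0.2 ] F [ 0.3 -0.3 -1.9]
total mm [-0.1 -0.2  0.9] deg [ 0.02 -0.01 -0.05] minrows 0.02
per row [-0.001 -0.001  0.006] [ 0.001 -0.    -0.002]
```

View pics/c8.png

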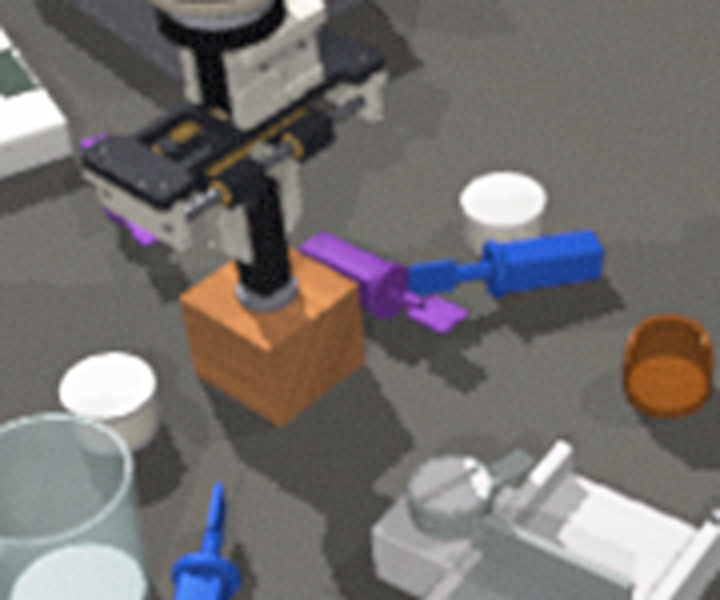

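Request:
play_rows:
  rows:
    - [0,0,-0.1,0,0,0,1]
    - [0,0,-0.15,0,0,0,1]
    - [0,0,-0.2,0,0,0,1]
    - [0,0,-0.2,0,0,0,1]
    - [0,0,-0.1,0,0,0,1]

```text
clock: 9.9
position: [0.5476, -0.2678, 0.1969]
ee_rot: [-3.13, -0.231, 0.007]
force: [0.4, 0.1, -1.6]
width: 0.305
```

```bash
python3 - <<'E'
from h import *
import cv2
go([.5745,-.0523,.2],-2.5,1)
im=get_image('scene');c=im[60:210,140:320];cv2.imwrite('pics/c9.png',cv2.resize(c,None,fx=4,fy=4,interpolation=cv2.INTER_CUBIC))
E
python3 seen.py w10
```

```text
pos [ 0.5476 -0.2678  0.1969] head 8.43 tilt 0.33 t 9.9 w 0.305 q [ 0.76  0.48 -0.58  1.57  0.27  1.19  0.27] F [ 0.4  0.1 -1.6]
total mm [  58.2 -209.3   -2.5] deg [-0.19  0.27 10.93] minrows 4.34
per row [ 0.388 -1.395 -0.017] [-0.007  0.009  0.382]
9.95 [ 0.54864439 -0.26804367  0.19898835] [-0.006  0.022  0.006  0.038  0.025 -0.079 -0.022]
10.0 [ 0.54832241 -0.26806659  0.19686579]
```

View pics/c9.png

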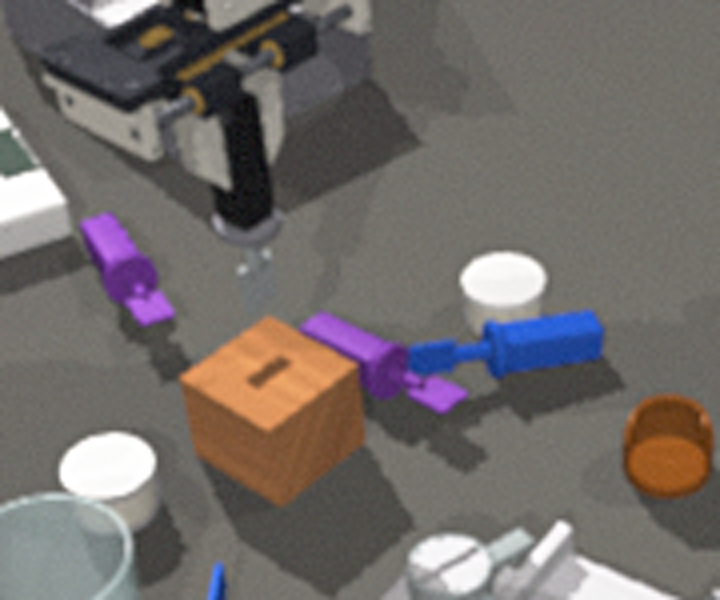

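View pics/w10.png

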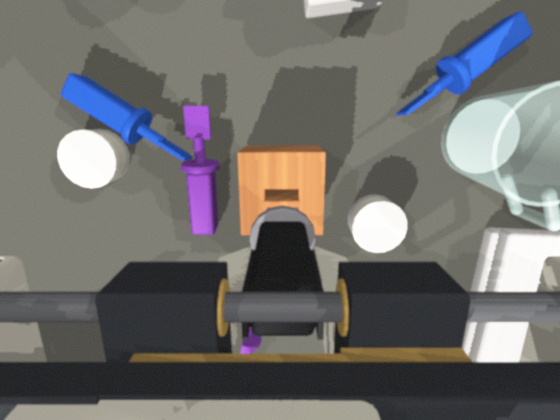

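```bash
python3 - <<'E'
import cv2
im=cv2.imread('pics/w10.png');cv2.imwrite('pics/w10c.png',cv2.resize(im[140:260,225:345],None,fx=5,fy=5,interpolation=cv2.INTER_CUBIC))
E
```

```text
(no output)
```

View pics/w10c.png

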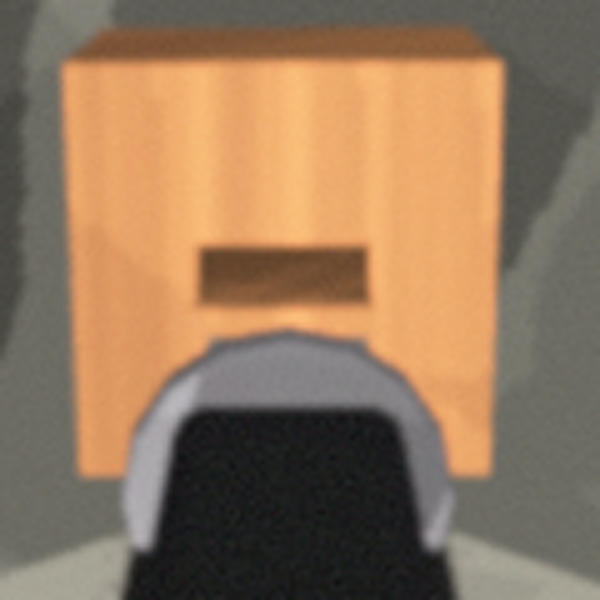

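```bash
python3 - <<'E'
from h import *
import pickle
np.set_printoptions(precision=4,suppress=True)
m,s=pickle.load(open('w10.pkl','rb'))
R=Ro.from_rotvec(s['ee_rot']).as_matrix();p=s['position']
f=lambda a:np.array(a)/5+np.array((225,140))
P=ray('wrist',f([(198,248),(368,248),(368,303),(198,303)]),.07,m);print('socket',P.mean(0),np.linalg.norm(P[1]-P[0]),np.linalg.norm(P[2]-P[1]),np.degrees(np.arctan2(*(P[1]-P[0])[[1,0]])))
P=ray('wrist',f([(62,62),(503,60),(490,477),(80,477)]),.07,m);print('stand',P.mean(0),np.linalg.norm(P[1]-P[0]),np.linalg.norm(P[2]-P[1]),np.degrees(np.arctan2(*(P[1]-P[0])[[1,0]])))
g=p[2]-.0699+.068
P=ray('wrist',f([(288,335)]),g,m);print('guard far edge in tool',R.T@(P[0]-p),'expect y -.021')
P=ray('wrist',f([(125,490),(452,490)]),g,m);print((P-p)@R)
P=ray('wrist',f([(288,408)]),g,m);print('handle foot far edge',R.T@(P[0]-p),'expect y -.014')
P=ray('wrist',f([(180,412),(400,412)]),g,m);print((P-p)@R)
E
```

```text
socket [ 0.5488 -0.2701  0.07  ] 0.03345832365031474 0.011186796197877616 8.439561323892773
stand [ 0.549  -0.2702  0.07  ] 0.08404710820398102 0.08470218339356433 8.686715252725648
guard far edge in tool [ 0.0009 -0.0218  0.0019] expect y -.021
[[-0.0192 -0.0019  0.0019]
 [ 0.0212 -0.0019  0.0019]]
handle foot far edge [ 0.0009 -0.0125  0.0019] expect y -.014
[[-0.0122 -0.012   0.0019]
 [ 0.0146 -0.012   0.0019]]
```

Request:
play_rows:
  rows:
    - [0.105,-0.3,0,0,0,0,1]
    - [0.105,-0.3,0,0,0,0,1]
    - [0.105,-0.3,0,0,0,0,1]
    - [0,0,0,0,0,0.28,1]
    - [0,0,0,0,0,0.1,1]

```text
clock: 10.5
position: [0.5737, -0.1244, 0.1936]
ee_rot: [-3.138, 0.083, 0.011]
force: [-0.6, -0.8, -1.7]
width: 0.301
```

Request:
play_rows:
  rows:
    - [0,0,0,0,0,0,1]

```text
clock: 10.6
position: [0.5733, -0.123, 0.193]
ee_rot: [-3.138, 0.081, 0.013]
force: [0.3, 0.3, -1.8]
width: 0.295
```

```bash
python3 - <<'E'
from h import *
go([.5743,-.0515,.197],-2.5,1)
E
python3 seen.py w11
```

```text
pos [ 0.5733 -0.123   0.193 ] head -2.96 tilt 0.51 t 10.6 w 0.295 q [ 0.52  0.44 -0.57  1.63  0.25  1.15 -0.16] F [ 0.3  0.3 -1.8]
total mm [ -2.7 -71.4  -3.8] deg [-0.16  0.49 -0.46] minrows 1.43
per row [-0.018 -0.476 -0.025] [-0.006  0.017 -0.016]
10.6 [ 0.57329877 -0.12295859  0.19298425] [-0.001  0.006  0.01   0.009  0.015 -0.001  0.009]
10.65 [ 0.57313834 -0.12363509  0.19285151]
```

View pics/w11.png

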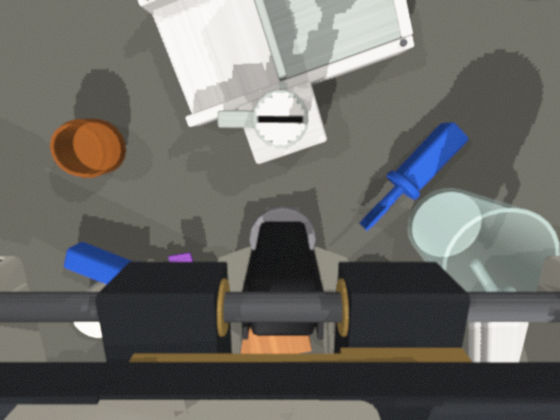

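```bash
python3 - <<'E'
import cv2
im=cv2.imread('pics/w11.png');cv2.imwrite('pics/w11c.png',cv2.resize(im[70:170,210:340],None,fx=6,fy=6,interpolation=cv2.INTER_CUBIC))
E
```

```text
(no output)
```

View pics/w11c.png

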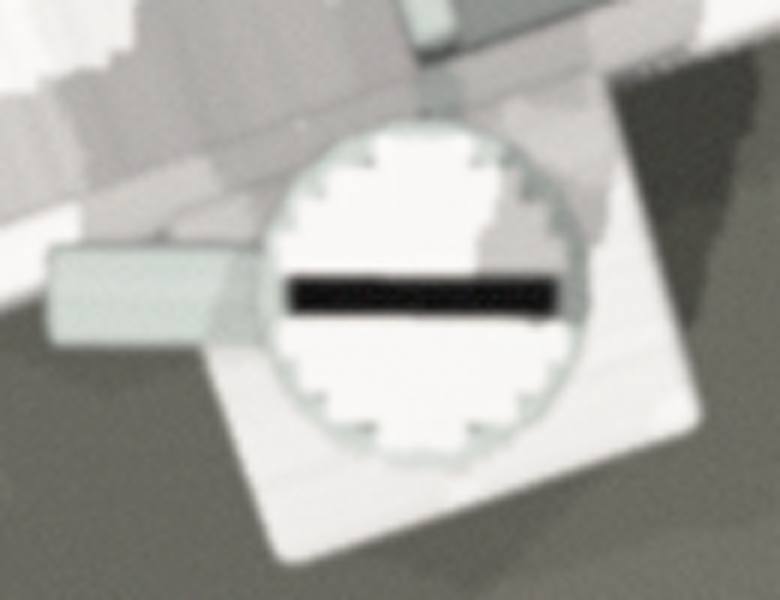

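```bash
python3 - <<'E'
from h import *
import pickle
np.set_printoptions(precision=4,suppress=True)
m,s=pickle.load(open('w11.pkl','rb'))
R=Ro.from_rotvec(s['ee_rot']).as_matrix();p=s['position']
f=lambda a:np.array(a)/6+np.array((210,70))
P=ray('wrist',f([(288,297),(557,295.5)]),.07,m);c=P.mean(0);print('slot',c,np.linalg.norm(P[1]-P[0]),np.degrees(np.arctan2(*(P[1]-P[0])[[1,0]])))
P=ray('wrist',f([(262,290),(585,290),(425,118),(425,465)]),.07,m);print('head',(P[0]+P[1])/2,(P[2]+P[3])/2,np.linalg.norm(P[1]-P[0]),np.linalg.norm(P[3]-P[2]))
t=[c[0]-.001,c[1],.190];print(t);go(t,-2.6,1)
E
```

```text
slot [ 0.5751 -0.0523  0.07  ] 0.040795926716468825 -2.64353432793698
head [ 0.5753 -0.0514  0.07  ] [ 0.5755 -0.0523  0.07  ] 0.048941947361584255 0.05070162636062664
[np.float64(0.5740993411954713), np.float64(-0.0523489545464262), 0.19]
pos [ 0.5731 -0.1236  0.1929] head -2.92 tilt 0.52 t 10.65 w 0.303 q [ 0.52  0.44 -0.57  1.63  0.25  1.15 -0.16] F [-0.4 -0.2 -1.8]
total mm [ -2.6 -71.2   3. ] deg [-0.14  0.5  -0.32] minrows 1.43
per row [-0.018 -0.475  0.02 ] [-0.005  0.018 -0.011]
```

Request:
play_rows:
  rows:
    - [-0.009,-0.24,0,-0.003,0.009,-0.006,1]
    - [-0.009,-0.235,0,-0.003,0.009,-0.006,1]
    - [0,0,0,0,0,0,1]

```text
clock: 10.95
position: [0.5731, -0.054, 0.1911]
ee_rot: [3.139, -0.071, -0.003]
force: [-0.9, 1.2, -2.1]
width: 0.304
```

```bash
python3 - <<'E'
from h import *
go([.5741,-.0523,.148],-2.6,1)
E
```

```text
pos [ 0.5731 -0.054   0.1911] head -2.6 tilt 0.15 t 10.95 w 0.304 q [ 0.42  0.43 -0.59  1.66  0.26  1.13 -0.28] F [-0.9  1.2 -2.1]
total mm [ 1.1 -1.8 43.1] deg [0.09 0.12 0.  ] minrows 0.86
per row [ 0.007 -0.012  0.287] [0.003 0.004 0.   ]
```

Request:
play_rows:
  rows:
    - [0.007,-0.012,0.12,0.003,0.004,0,1]
    - [0,0,0.12,0,0,0,1]
    - [0,0,0.04,0,0,0,1]
    - [0,0,0,0,0,0,1]

```text
clock: 11.35
position: [0.5737, -0.0545, 0.1472]
ee_rot: [3.14, -0.064, -0.001]
force: [-0.9, -0.5, -2.5]
width: 0.305
```

```bash
python3 - <<'E'
from h import *
import cv2
go([.5741,-.0523,.148],-2.6,1)
im=get_image('scene');c=im[120:240,190:330];cv2.imwrite('pics/c10.png',cv2.resize(c,None,fx=5,fy=5,interpolation=cv2.INTER_CUBIC))
E
```

```text
pos [ 0.5737 -0.0545  0.1472] head -2.33 tilt 0.09 t 11.35 w 0.305 q [ 0.41  0.47 -0.58  1.72  0.29  1.04 -0.3 ] F [-0.9 -0.5 -2.5]
total mm [ 0.3 -2.2 -0.8] deg [0.07 0.05 0.27] minrows 0.05
per row [ 0.002 -0.015 -0.005] [0.003 0.002 0.009]
```

View pics/c10.png

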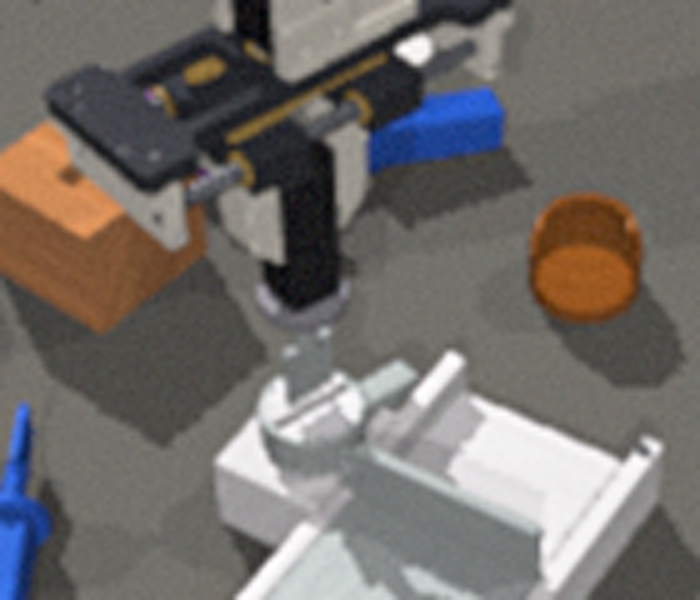

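Request:
play_rows:
  rows:
    - [0.002,-0.016,0,0.003,0,0.009,1]
    - [0,0,0.03,0,0,0,1]
    - [0,0,0,0,0,0,1]

```text
clock: 11.7
position: [0.5753, -0.053, 0.1444]
ee_rot: [3.141, -0.074, 0.003]
force: [0.2, -0.3, -2.0]
width: 0.304
```

```bash
python3 - <<'E'
from h import *
go([.5741,-.0523,.138],-2.6,1)
E
```

```text
pos [ 0.5753 -0.053   0.1444] head -2.69 tilt 0.1 t 11.7 w 0.304 q [ 0.41  0.47 -0.57  1.72  0.29  1.03 -0.31] F [ 0.2 -0.3 -2. ]
total mm [-1.2 -0.7  6.4] deg [ 0.   -0.1  -0.09] minrows 0.13
per row [-0.008 -0.004  0.043] [ 0.    -0.004 -0.003]
```

Request:
play_rows:
  rows:
    - [-0.006,-0.004,0.045,0,-0.003,0,1]
    - [0,0,0.02,0,0,0,1]
    - [0,0,0,0,0,0,1]

```text
clock: 12.0
position: [0.5748, -0.0523, 0.1344]
ee_rot: [3.141, -0.073, 0.002]
force: [-0.2, -0.5, -1.6]
width: 0.3
```

```bash
python3 - <<'E'
from h import *
import cv2
go([.5741,-.0523,.130],-2.6,1)
im=get_image('scene');c=im[120:240,190:330];cv2.imwrite('pics/c11.png',cv2.resize(c,None,fx=5,fy=5,interpolation=cv2.INTER_CUBIC))
E
```

```text
pos [ 0.5748 -0.0523  0.1344] head -2.67 tilt 0.07 t 12.0 w 0.3 q [ 0.4   0.48 -0.57  1.73  0.3   1.01 -0.32] F [-0.2 -0.5 -1.6]
total mm [-0.7  0.1  4.4] deg [ 0.01 -0.07 -0.07] minrows 0.09
per row [-0.004  0.     0.03 ] [ 0.    -0.003 -0.003]
```

View pics/c11.png

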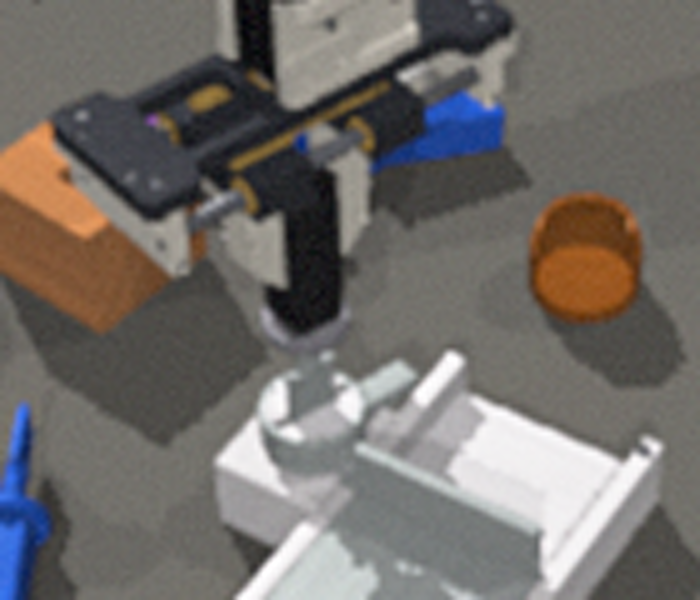

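Request:
play_rows:
  rows:
    - [-0.004,0,0.022,0,-0.003,0,1]
    - [0,0,0.012,0,0,0,1]

```text
clock: 12.25
position: [0.5743, -0.0522, 0.1294]
ee_rot: [3.141, -0.073, 0.0]
force: [0.3, 0.8, -1.6]
width: 0.303
```

```bash
python3 - <<'E'
from h import *
go([.5741,-.0523,.130],-2.6,1)
print(observe()['ft_torque'])
E
```

```text
pos [ 0.5743 -0.0522  0.1294] head -2.67 tilt 0.01 t 12.25 w 0.303 q [ 0.4   0.48 -0.57  1.74  0.3   1.01 -0.32] F [ 0.3  0.8 -1.6]
total mm [-0.2  0.1 -0.6] deg [ 0.01 -0.01 -0.07] minrows 0.01
per row [-0.001  0.001 -0.004] [ 0.    -0.    -0.002]
[-0.01592958 -0.11078093 -0.03469035]
```

Request:
play_rows:
  rows:
    - [0,0,0,0,0,0.15,1]
    - [0,0,0,0,0,0.18,1]
    - [0,0,0,0,0,0.18,1]
    - [0,0,0,0,0,0.18,1]

```text
clock: 12.65
position: [0.5738, -0.0528, 0.1289]
ee_rot: [3.077, -0.628, -0.002]
force: [-0.6, -0.2, 0.5]
width: 0.302
```

```bash
python3 - <<'E'
from h import *
go([.5742,-.0522,.1295],-75,1)
print(observe()['ft_torque'])
E
```

```text
pos [ 0.5738 -0.0528  0.1289] head -23.05 tilt 0.08 t 12.65 w 0.302 q [ 0.34  0.47 -0.48  1.74  0.25  0.99 -0.64] F [-0.6 -0.2  0.5]
total mm [ 0.2 -0.7 -0.6] deg [8.000e-02 2.000e-02 5.195e+01] minrows 6.05
per row [ 0.001 -0.005 -0.004] [3.000e-03 1.000e-03 1.813e+00]
[0.00245526 0.14822342 0.15693113]
```

Request:
play_rows:
  rows:
    - [0,-0.004,-0.003,0,0,0.18,1]
    - [0,0,0,0,0,0.18,1]
    - [0,0,0,0,0,0.18,1]
    - [0,0,0,0,0,0.18,1]

```text
clock: 13.05
position: [0.5733, -0.0526, 0.1289]
ee_rot: [2.906, -1.189, -0.003]
force: [-0.6, -0.3, 0.3]
width: 0.302
```

```bash
python3 - <<'E'
from h import *
go([.5742,-.0522,.1295],-75,1)
print(observe()['ft_torque'])
E
```

```text
pos [ 0.5733 -0.0526  0.1289] head -44.5 tilt 0.16 t 13.05 w 0.302 q [ 0.28  0.45 -0.39  1.75  0.2   0.98 -0.97] F [-0.6 -0.3  0.3]
total mm [ 0.4 -0.9 -0.6] deg [ 0.17 -0.   30.5 ] minrows 3.55
per row [ 0.003 -0.006 -0.004] [ 0.006 -0.     1.065]
[0.02555596 0.15933667 0.11287623]
```

Request:
play_rows:
  rows:
    - [0.003,-0.005,-0.003,0.005,0,0.18,1]
    - [0,0,0,0,0,0.18,1]
    - [0,0,0,0,0,0.18,1]
    - [0,0,0,0,0,0.18,1]

```text
clock: 13.45
position: [0.573, -0.0523, 0.1289]
ee_rot: [2.634, -1.708, -0.003]
force: [-0.7, 0.9, -1.8]
width: 0.301
```

```bash
python3 - <<'E'
from h import *
go([.5742,-.0522,.1295],-75,1)
print(observe()['ft_torque'])
E
```

```text
pos [ 0.573  -0.0523  0.1289] head -65.93 tilt 0.16 t 13.45 w 0.301 q [ 0.22  0.44 -0.3   1.76  0.16  0.97 -1.3 ] F [-0.7  0.9 -1.8]
total mm [ 0.4 -1.1 -0.6] deg [0.16 0.03 9.07] minrows 1.06
per row [ 0.002 -0.007 -0.004] [0.005 0.001 0.317]
[0.04852801 0.16343558 0.17691212]
```

Request:
play_rows:
  rows:
    - [0.003,-0.005,-0.003,0.005,0,0.16,1]
    - [0,0,0,0,0,0.16,1]

```text
clock: 13.65
position: [0.5729, -0.0522, 0.1289]
ee_rot: [2.484, -1.922, -0.003]
force: [0.7, -0.4, 0.0]
width: 0.304
```

Request:
play_rows:
  rows:
    - [0,0,0,0,0,0.12,1]

```text
clock: 13.75
position: [0.5728, -0.0521, 0.1289]
ee_rot: [2.422, -1.999, -0.003]
force: [-0.1, 0.3, -0.1]
width: 0.302
```

```bash
python3 - <<'E'
from h import *
go([.5742,-.0522,.1295],-83,1)
print(observe()['ft_torque'])
E
```

```text
pos [ 0.5728 -0.0521  0.1289] head -79.06 tilt 0.14 t 13.75 w 0.302 q [ 0.18  0.43 -0.25  1.76  0.13  0.96 -1.5 ] F [-0.1  0.3 -0.1]
total mm [ 0.4 -1.3 -0.6] deg [0.13 0.05 3.94] minrows 0.46
per row [ 0.003 -0.009 -0.004] [0.005 0.002 0.138]
[-0.11900845  0.03552418  0.1307888 ]
```

Request:
play_rows:
  rows:
    - [0,-0.004,0,0,0,0.12,1]

```text
clock: 13.85
position: [0.5731, -0.052, 0.1289]
ee_rot: [2.358, -2.073, -0.004]
force: [-2.7, -1.6, 0.6]
width: 0.305
```

```bash
python3 - <<'E'
from h import *
go([.5742,-.0522,.1295],-83,1)
print(observe()['ft_torque'])
E
```

```text
pos [ 0.5731 -0.052   0.1289] head -82.62 tilt 0.18 t 13.85 w 0.305 q [ 0.17  0.43 -0.24  1.76  0.12  0.96 -1.56] F [-2.7 -1.6  0.6]
total mm [ 0.4 -1.1 -0.6] deg [0.18 0.03 0.38] minrows 0.05
per row [ 0.003 -0.007 -0.004] [0.006 0.001 0.013]
[-0.13642989  0.72758458  0.12182003]
```

Request:
play_rows:
  rows:
    - [0,0,0,0,0,0.12,1]

```text
clock: 13.95
position: [0.5729, -0.0519, 0.1289]
ee_rot: [2.293, -2.144, -0.004]
force: [-0.7, -0.9, -0.2]
width: 0.306
```

```bash
python3 - <<'E'
from h import *
go([.5742,-.0522,.1295],-83,1)
print(observe()['ft_torque'])
E
```

```text
pos [ 0.5729 -0.0519  0.1289] head -86.15 tilt 0.2 t 13.95 w 0.306 q [ 0.16  0.43 -0.22  1.76  0.11  0.96 -1.61] F [-0.7 -0.9 -0.2]
total mm [ 0.4 -1.3 -0.6] deg [ 0.2   0.01 -3.15] minrows 0.37
per row [ 0.003 -0.009 -0.004] [ 0.007  0.    -0.11 ]
[-0.10095521  0.22056043  0.9341976 ]
```

```bash
python3 - <<'E'
from h import *
import cv2
im=get_image('scene');c=im[120:240,190:330];cv2.imwrite('pics/c12.png',cv2.resize(c,None,fx=5,fy=5,interpolation=cv2.INTER_CUBIC))
s=observe();print(s['ft_torque'],s['force'],s['position'])
E
python3 seen.py w12
```

```text
[-0.1481946   0.29389714  0.66406745] [-0.71588412 -1.25636545 -0.36591397] [ 0.57289582 -0.05187618  0.12887429]
14.0 [ 0.57289582 -0.05187618  0.12887429] [ 0.011  0.002 -0.017 -0.003  0.012  0.002  0.108]
14.05 [ 0.57291313 -0.05185625  0.12885975]
```

View pics/c12.png

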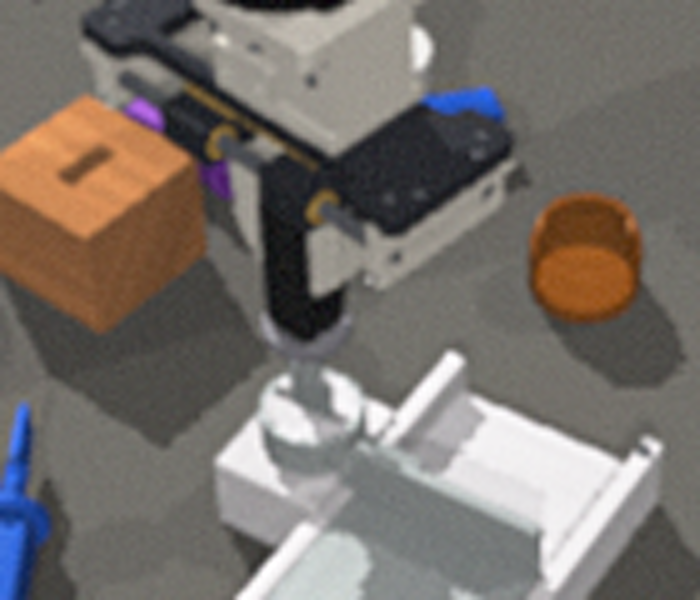

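View pics/w12.png

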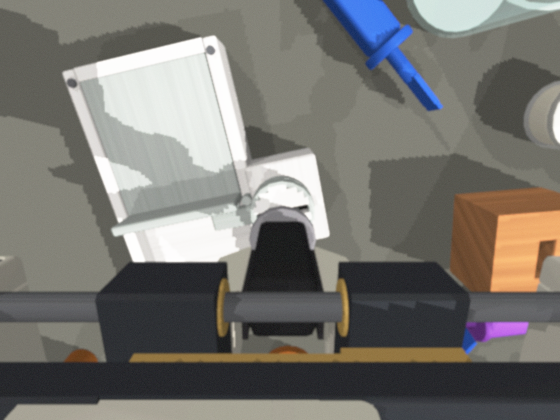

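Request:
play_rows:
  rows:
    - [0,0,0,0,0,-0.12,1]
    - [0,0,0,0,0,0,1]

```text
clock: 14.25
position: [0.5729, -0.0519, 0.1288]
ee_rot: [2.363, -2.066, -0.003]
force: [-0.1, -1.3, -1.7]
width: 0.301
```

```bash
python3 - <<'E'
from h import *
go([.5742,-.0522,.1295],-83,1)
print(observe()['ft_torque'])
E
```

```text
pos [ 0.5729 -0.0519  0.1288] head -82.32 tilt 0.2 t 14.25 w 0.301 q [ 0.17  0.43 -0.24  1.76  0.12  0.97 -1.55] F [-0.1 -1.3 -1.7]
total mm [ 0.4 -1.3 -0.7] deg [ 0.2  -0.01  0.68] minrows 0.08
per row [ 0.003 -0.008 -0.004] [ 0.007 -0.001  0.024]
[-0.06947518  0.10532932  0.03006155]
```

Torque relieved. Lift straight out.

Request:
play_rows:
  rows:
    - [0,0,-0.06,0,0,0,1]
    - [0,0,-0.08,0,0,0,1]
    - [0,0,-0.15,0,0,0,1]
    - [0,0,-0.15,0,0,0,1]
    - [0,0,0,0,0,0,1]

```text
clock: 14.75
position: [0.5735, -0.0514, 0.2001]
ee_rot: [2.362, -2.07, -0.003]
force: [0.3, -0.4, -1.8]
width: 0.3
```

```bash
python3 - <<'E'
from h import *
go([.548,-.19,.205],8.4,1)
E
python3 seen.py w13
```

```text
pos [ 0.5735 -0.0514  0.2001] head -82.47 tilt 0.14 t 14.75 w 0.3 q [ 0.18  0.37 -0.24  1.67  0.1   1.12 -1.53] F [ 0.3 -0.4 -1.8]
total mm [134.   43.4  -4.9] deg [ 6.000e-02  1.400e-01 -9.087e+01] minrows 10.58
per row [ 0.894  0.29  -0.033] [ 2.000e-03  5.000e-03 -3.172e+00]
14.75 [ 0.57350693 -0.05142438  0.20010981] [-0.     0.014  0.003  0.037 -0.001 -0.023 -0.007]
14.8 [ 0.57271991 -0.05150082  0.19853484]
```

View pics/w13.png

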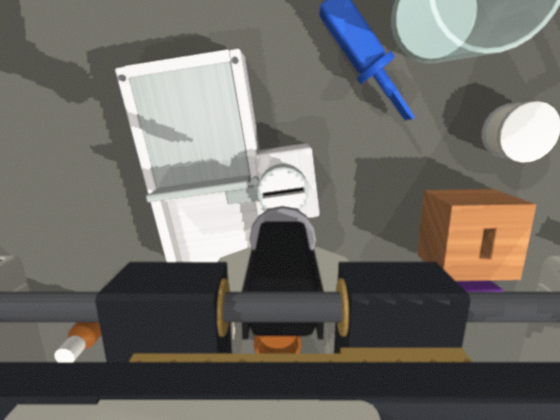

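```bash
python3 - <<'E'
import cv2
im=cv2.imread('pics/w13.png');cv2.imwrite('pics/w13c.png',cv2.resize(im[130:260,140:330],None,fx=4.2,fy=4.2,interpolation=cv2.INTER_CUBIC))
E
```

```text
(no output)
```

View pics/w13c.png

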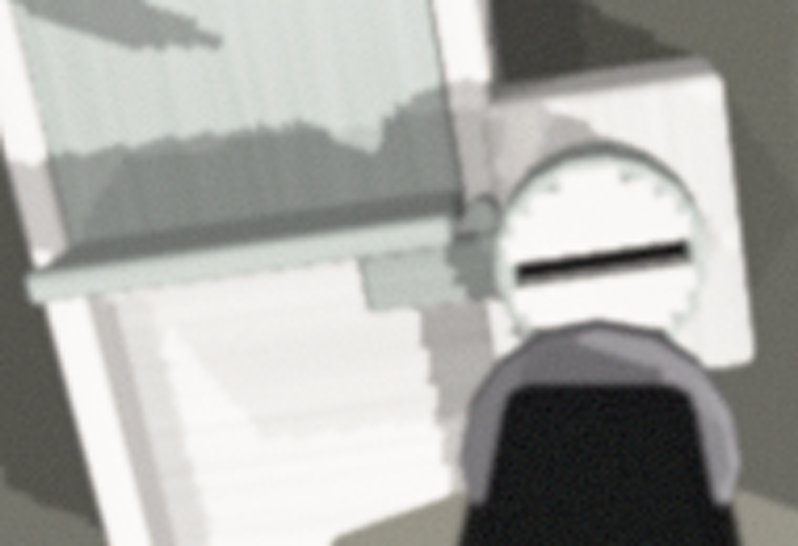

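```bash
python3 - <<'E'
from h import *
import pickle
np.set_printoptions(precision=4,suppress=True)
m,s=pickle.load(open('w13.pkl','rb'))
R=Ro.from_rotvec(s['ee_rot']).as_matrix();p=s['position']
f=lambda a:np.array(a)/4.2+np.array((140,130))
h=lambda P:np.degrees(np.arctan2(*(P[1]-P[0])[[1,0]]))
P=ray('wrist',f([(517,271),(690,247)]),.07,m);print('slot',P.mean(0),np.linalg.norm(P[1]-P[0]),h(P))
P=ray('wrist',f([(30,300),(447,242)]),.075,m);print('lip outer',P.mean(0),h(P))
P=ray('wrist',f([(30,285),(450,220)]),.075,m);print('lip',P.mean(0),h(P))
P=ray('wrist',f([(488,100),(722,65)]),.046,m);print('pad',P.mean(0),h(P))
Q=ray('wrist',[(483,230),(496,229),(494,261),(480,261)],.07,m);print('socket',Q.mean(0))
E
```

```text
slot [ 0.5758 -0.0528  0.07  ] 0.04116344809586758 -74.34013740268358
lip outer [0.5629 0.0314 0.075 ] -74.38832956935454
lip [0.5673 0.0313 0.075 ] -73.54019810169979
pad [ 0.614  -0.0481  0.046 ] -74.04163672526735
socket [ 0.5469 -0.2709  0.07  ]
```

Request:
play_rows:
  rows:
    - [0,0,0,0,0,-0.29,1]
    - [0,0,0,0,0,-0.29,1]
    - [0,0,0,0,0,-0.29,1]
    - [0,0,0,0,0,-0.29,1]
    - [0,0,0,0,0,-0.29,1]

```text
clock: 15.3
position: [0.5702, -0.0513, 0.1956]
ee_rot: [2.952, -1.066, -0.013]
force: [0.6, -0.6, -1.3]
width: 0.306
```

Request:
play_rows:
  rows:
    - [0,0,0,0,0,-0.29,1]
    - [0,0,0,0,0,-0.29,1]
    - [0,0,0,0,0,-0.29,1]
    - [0,0,0,0,0,-0.29,1]
    - [0,0,0,0,0,-0.29,1]

```text
clock: 15.8
position: [0.5668, -0.0516, 0.191]
ee_rot: [-3.139, -0.089, 0.026]
force: [0.3, 0.0, -1.4]
width: 0.299
```

```bash
python3 - <<'E'
from h import *
go([.545,-.23,.2],8.4,1)
E
```

```text
pos [ 0.5668 -0.0516  0.191 ] head 3.26 tilt 0.95 t 15.8 w 0.299 q [ 0.4   0.42 -0.56  1.67  0.24  1.14 -0.17] F [ 0.3  0.  -1.4]
total mm [-32.  176.9  -8.8] deg [-0.15  0.93 -5.14] minrows 3.6
per row [-0.213  1.179 -0.059] [-0.005  0.033 -0.18 ]
```

Request:
play_rows:
  rows:
    - [-0.03,0.29,-0.02,0,0.03,0,1]
    - [-0.03,0.29,-0.02,0,0,0,1]
    - [-0.03,0.29,-0.02,0,0,0,1]
    - [-0.03,0.29,0,0,0,0,1]
    - [-0.03,0.22,0,0,0,-0.18,1]

```text
clock: 16.3
position: [0.556, -0.2582, 0.1955]
ee_rot: [-3.123, -0.258, 0.008]
force: [0.2, -0.2, -1.7]
width: 0.301
```

Request:
play_rows:
  rows:
    - [0,0,0,0,0,0,1]

```text
clock: 16.4
position: [0.5537, -0.2652, 0.1938]
ee_rot: [-3.126, -0.25, 0.013]
force: [-0.5, -0.7, -1.4]
width: 0.305
```

```bash
python3 - <<'E'
from h import *
go([.549,-.2695,.197],8.4,1)
E
python3 seen.py w14
```

```text
pos [ 0.5537 -0.2652  0.1938] head 9.15 tilt 0.57 t 16.4 w 0.305 q [ 0.71  0.48 -0.52  1.56  0.25  1.18  0.3 ] F [-0.5 -0.7 -1.4]
total mm [-5.4  3.5 -3.2] deg [-0.37  0.43  0.74] minrows 0.14
per row [-0.036  0.023 -0.021] [-0.013  0.015  0.026]
16.4 [ 0.55371747 -0.26515626  0.19380768] [-0.017 -0.001 -0.038  0.033 -0.029 -0.01  -0.097]
16.45 [ 0.55413659 -0.26224505  0.19380216]
```

```bash
python3 - <<'E'
import cv2
im=cv2.imread('pics/w14.png');cv2.imwrite('pics/w14c.png',cv2.resize(im[130:350,200:370],None,fx=2.7,fy=2.7,interpolation=cv2.INTER_CUBIC))
im=cv2.imread('pics/w14.png');cv2.imwrite('pics/w14d.png',cv2.resize(im[140:260,225:345],None,fx=5,fy=5,interpolation=cv2.INTER_CUBIC))
E
```

```text
(no output)
```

View pics/w14d.png

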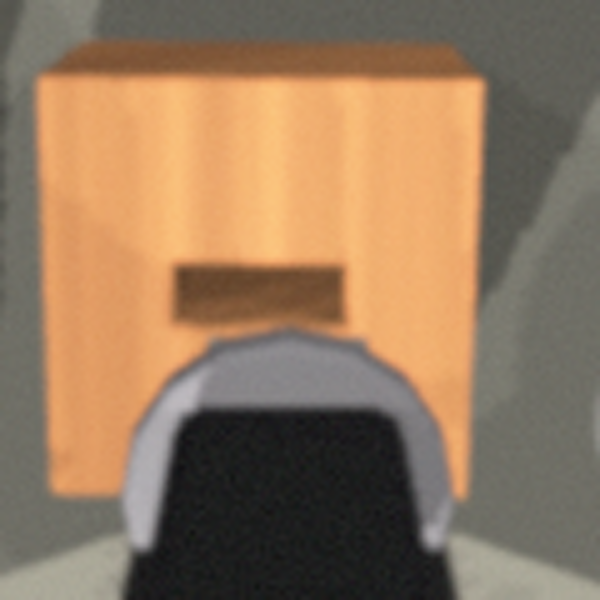

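Request:
play_rows:
  rows:
    - [-0.035,0.04,0,-0.013,0.015,0.026,1]
    - [0,0,0,0,0,0,1]
    - [0,0,0,0,0,0,1]

```text
clock: 16.75
position: [0.5492, -0.2663, 0.1925]
ee_rot: [-3.129, -0.23, 0.001]
force: [-0.4, -0.2, -2.0]
width: 0.3
```

```bash
python3 - <<'E'
from h import *
go([.5494,-.2694,.15],8.4,1)
E
```

```text
pos [ 0.5492 -0.2663  0.1925] head 8.39 tilt 0.22 t 16.75 w 0.3 q [ 0.72  0.47 -0.52  1.58  0.24  1.16  0.3 ] F [-0.4 -0.2 -2. ]
total mm [-0.3  3.3 42.5] deg [-0.22  0.02 -0.01] minrows 0.85
per row [-0.002  0.022  0.283] [-0.008  0.001 -0.   ]
```

Request:
play_rows:
  rows:
    - [-0.002,0.022,0.12,-0.008,0,0,1]
    - [0,0,0.12,0,0,0,1]
    - [0,0,0.02,0,0,0,1]
    - [0,0,0,0,0,0,1]

```text
clock: 17.15
position: [0.5511, -0.2653, 0.1541]
ee_rot: [3.132, 0.238, 0.003]
force: [1.2, 0.4, -1.4]
width: 0.302
```

```bash
python3 - <<'E'
from h import *
go([.5494,-.2694,.13],8.4,1)
import cv2
im=get_image('scene');c=im[80:200,160:300];cv2.imwrite('pics/c13.png',cv2.resize(c,None,fx=5,fy=5,interpolation=cv2.INTER_CUBIC))
E
```

```text
pos [ 0.5511 -0.2653  0.1541] head 8.69 tilt 0.13 t 17.15 w 0.302 q [ 0.71  0.5  -0.51  1.63  0.27  1.08  0.28] F [ 1.2  0.4 -1.4]
total mm [-2.3  3.8 24.1] deg [ 0.05 -0.12  0.29] minrows 0.49
per row [-0.016  0.025  0.161] [ 0.002 -0.004  0.01 ]
```

View pics/c13.png

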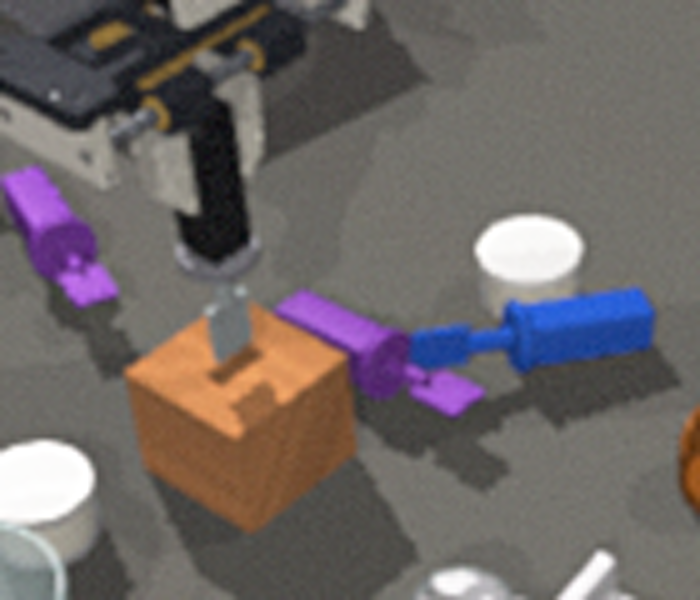

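Request:
play_rows:
  rows:
    - [-0.018,0.028,0,0,-0.004,0.01,1]
    - [0,0,0,0,0,0,1]

```text
clock: 17.4
position: [0.5499, -0.2698, 0.1559]
ee_rot: [3.131, 0.231, 0.003]
force: [-0.5, -0.9, -1.5]
width: 0.301
```

```bash
python3 - <<'E'
from h import *
go([.5494,-.2694,.13],8.4,1)
E
```

```text
pos [ 0.5499 -0.2698  0.1559] head 8.44 tilt 0.14 t 17.4 w 0.301 q [ 0.72  0.5  -0.51  1.62  0.27  1.09  0.28] F [-0.5 -0.9 -1.5]
total mm [-0.5 -0.5 25.9] deg [ 0.11 -0.1   0.04] minrows 0.52
per row [-0.003 -0.004  0.173] [ 0.004 -0.003  0.001]
```

Request:
play_rows:
  rows:
    - [-0.003,0,0.07,0.003,-0.003,0,1]
    - [0,0.003,0.07,0,0,0,1]
    - [0,0,0.04,0,0,0,1]
    - [0,0,0,0,0,0,1]

```text
clock: 17.8
position: [0.5498, -0.2709, 0.1273]
ee_rot: [3.132, 0.23, 0.002]
force: [-0.5, -0.7, -2.3]
width: 0.303
```

```bash
python3 - <<'E'
from h import *
go([.5494,-.2694,.082],8.4,1)
E
```

```text
pos [ 0.5498 -0.2709  0.1273] head 8.39 tilt 0.09 t 17.8 w 0.303 q [ 0.71  0.53 -0.5   1.66  0.29  1.03  0.26] F [-0.5 -0.7 -2.3]
total mm [-0.2 -1.6 45.3] deg [ 0.06 -0.07 -0.01] minrows 0.91
per row [-0.001 -0.011  0.302] [ 0.002 -0.002 -0.   ]
```

In the socket (end at about 57 mm, no contact force). Continue down.

Request:
play_rows:
  rows:
    - [0,-0.01,0.1,0.002,0,0,1]
    - [0,0,0.1,0,0,0,1]
    - [0,0,0.05,0,0,0,1]
    - [0,0,0,0,0,0,1]

```text
clock: 18.2
position: [0.5496, -0.2694, 0.0875]
ee_rot: [-3.133, -0.23, -0.001]
force: [-0.7, 0.7, -1.8]
width: 0.301
```

```bash
python3 - <<'E'
from h import *
go([.5494,-.2694,.081],8.4,1)
E
```

```text
pos [ 0.5496 -0.2694  0.0875] head 8.39 tilt 0.05 t 18.2 w 0.301 q [ 0.7   0.57 -0.49  1.7   0.31  0.95  0.24] F [-0.7  0.7 -1.8]
total mm [-0.2 -0.   6.5] deg [-0.03 -0.04 -0.01] minrows 0.13
per row [-0.001 -0.     0.043] [-0.001 -0.001 -0.   ]
```

Request:
play_rows:
  rows:
    - [0,0,0.035,0,0,0,1]
    - [0,0,0.012,0,0,0,1]
    - [0,0,0,0,0,0,1]

```text
clock: 18.5
position: [0.5502, -0.2696, 0.0806]
ee_rot: [-3.133, -0.23, -0.003]
force: [-0.2, 0.1, -1.7]
width: 0.301
```

```bash
python3 - <<'E'
from h import *
go([.5494,-.2694,.0795],8.4,1)
E
```

```text
pos [ 0.5502 -0.2696  0.0806] head 8.39 tilt 0.09 t 18.5 w 0.301 q [ 0.7   0.58 -0.49  1.7   0.32  0.94  0.24] F [-0.2  0.1 -1.7]
total mm [-0.8 -0.3  1.1] deg [-0.   -0.09 -0.01] minrows 0.03
per row [-0.005 -0.002  0.007] [-0.    -0.003 -0.   ]
```

Request:
play_rows:
  rows:
    - [0,0,0.008,0,0,0,1]
    - [0,0,0,0,0,0,0.2]
    - [0,0,0,0,0,0,-0.1]
    - [0,0,0,0,0,0,-0.3]
    - [0,0,0,0,0,0,-0.3]

```text
clock: 19.0
position: [0.5517, -0.27, 0.0812]
ee_rot: [3.132, 0.23, 0.008]
force: [-1.0, -0.4, 0.6]
width: 0.602
```

```bash
python3 - <<'E'
from h import *
go([.5494,-.2694,.0795],8.4,1)
E
python3 seen.py w15
```

```text
pos [ 0.5517 -0.27    0.0812] head 8.38 tilt 0.29 t 19.0 w 0.602 q [ 0.7   0.58 -0.49  1.7   0.32  0.94  0.23] F [-1.  -0.4  0.6]
total mm [-2.2 -0.9  1.7] deg [ 0.11 -0.27 -0.02] minrows 0.06
per row [-0.015 -0.006  0.011] [ 0.004 -0.009 -0.001]
19.0 [ 0.55170167 -0.27001659  0.08122795] [ 0.    -0.004  0.    -0.001 -0.002 -0.001 -0.001]
19.05 [ 0.55172996 -0.27001341  0.08125141]
```

View pics/w15.png

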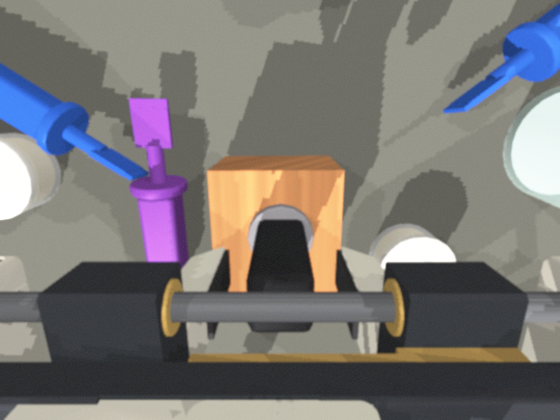

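Released, standing straight. Shift to centre and rise.

Request:
play_rows:
  rows:
    - [-0.012,0,-0.03,0,-0.009,0,-0.4]
    - [0,0,-0.15,0,0,0,-0.4]
    - [0,0,-0.25,0,0,0,-0.4]
    - [0,0,-0.3,0,0,0,-0.4]
    - [0,0,-0.3,0,0,0,-0.4]

```text
clock: 19.55
position: [0.5452, -0.2688, 0.2346]
ee_rot: [-3.128, -0.231, 0.02]
force: [1.4, -0.5, -0.1]
width: 0.702
```

Request:
play_rows:
  rows:
    - [0,0.3,0,0,0,0,-0.4]
    - [0,0.3,0,0,0,0,-0.4]
    - [0,0.3,0,0,0,0,-0.4]
    - [0,0,0,0,0,0,-0.4]

```text
clock: 19.95
position: [0.57, -0.4057, 0.2464]
ee_rot: [3.129, 0.238, 0.001]
force: [0.2, -1.3, -1.1]
width: 0.701
```

```bash
python3 - <<'E'
from h import *
import cv2
s=observe();print(s['clock'],s['position'],s['force'])
im=get_image('scene');c=im[90:290,140:340];cv2.imwrite('pics/e1.png',cv2.resize(c,None,fx=3,fy=3,interpolation=cv2.INTER_CUBIC))
im=get_image('top');cv2.imwrite('pics/e2.png',cv2.resize(im[100:330,190:490],None,fx=2.6,fy=2.6,interpolation=cv2.INTER_CUBIC))
E
```

```text
19.95 [ 0.56999194 -0.40574432  0.24642966] [ 0.22390235 -1.2591391  -1.09833989]
```

View pics/e1.png

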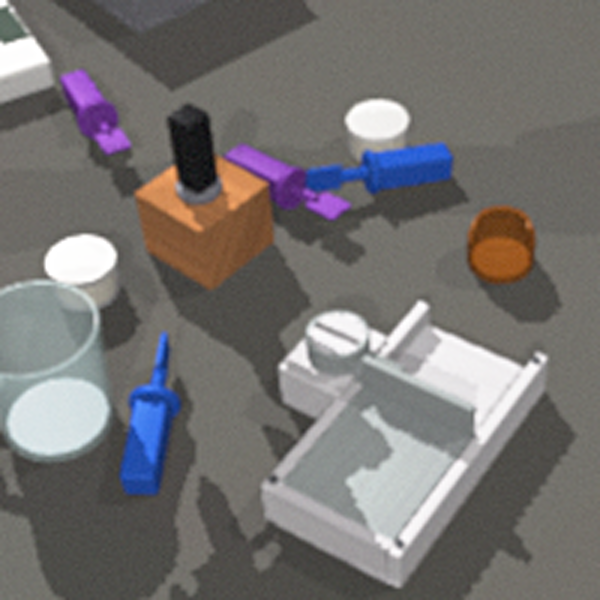

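View pics/e2.png

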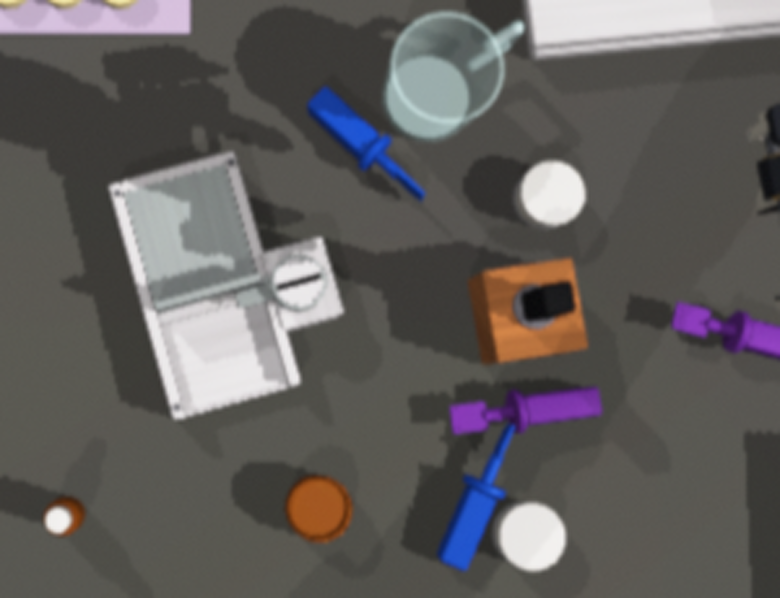

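```bash
python3 -c "
from cell import *
print(sign_off())"
```

```text
the job is handed in; nothing more can be done
None
```

The job is handed in after about 20 s on the robot's clock. The cover is home, the lock is turned to its stop with the screwdriver, and the screwdriver is back upright in its stand.

**Cover:** I pushed it to its hard stop, with about 35 N felt at the stop. My first push passed over the lip without moving it, because the visible fingertips sit about 20–30 mm above the reported TCP height. The second push, made lower, worked.

**Lock:** the blade went about 10 mm into the slot without contact force. I turned it clockwise until the torque rose from about 0.12 to 0.93 N m. The wrist camera then showed the slot at −74.3° against −74.4° for the lip, so the tongue lies straight across behind it.

**Screwdriver:** it did not slip in the grip. The last scene and top pictures show it upright in the socket, blade down, with the gripper well clear.

**Surroundings:** compared with the first top picture, the dropper, amber jar and both pots are within 1–2 pixels of where they started. I saw nothing moved among the jug and the other jars, but did not measure them or the tin.

**Fallen look-alikes:** the four blue and purple look-alikes tipped over by the 2 s mark. Two of them stood where the arm had not been. I did not touch them knowingly. A fallen blue one now lies close to one of the pots.

**Measurement differences:** the top and wrist cameras disagreed by 3–4 mm in x. I used the wrist camera's values.

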